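# Make up two ornament kits for the gilder

### The arm

A 6-joint arm with a two-finger parallel gripper is mounted at the origin on the work surface. World frame = base frame: x ahead of the robot, y to its left, z up, the work surface at z = 0. Lengths are in mm, angles in rad, forces in N, time in s.
With the tool pointing down it reaches from about 275 to 1000 mm from the base axis. Payload 8.4 kg.
Tool frame: the origin (TCP) lies at the very end of the fingers, on their centre line; the grasp point (between the pads) lies r.hold_point_z behind it (r.hold_point_z is the distance from the TCP to the grasp point, in mm); x points along the fingers, z is the direction in which the jaws open and shut, and the axes are right-handed (so a half turn about x gives the same grasp; the last joint's range is limited). The gripper opens to 85 mm and grips with 20 to 120 N. Pads are 22 mm wide; open, the fingers measure 114 mm over their backs; the gripper's body (76 mm by 85 mm) begins 54 mm behind the grasp point. The pads swing forward as they close: fully open they stand 13 mm farther back than shut.
Start: joints at [1.23, 0.353, 1.633, -0, 1.155, -0.002], TCP at [207.721, 589.474, 207.681] pointing down, gripper open.
Joint ranges: [-2.63, 2.63], [-0.92, 2.1], [0.06, 2.66], [-1.3, 4.44], [0, 2.69], [-3.02, 3.02]. Speed limits (rad/s): [2.22, 2.22, 2.79, 3.14, 3.14, 3.14].

### API

Orientations are given as [roll, pitch, yaw] about the fixed x, y, z axes, in that order (R = Rz(yaw) Ry(pitch) Rx(roll)).
In Python, from rig import r gives the robot as it stands.
- The arm moves only by the tool jog_arm, never from a script. Its argument "series" is a list of rows, each a list of 7 numbers: the turn, a rotation vector about the tool's x, y, z in degrees, then the shift along the tool's x, y, z in cm, then the opening, from 0 (shut) to 1 (fully open). In form: [[wx, wy, wz, tx, ty, tz, fingers], ...]. A call has 1 to 20 rows; each row shifts and turns the commanded pose from where the row before left it, along the tool's axes as they then stand; what a row does not reach is not made up. A row lasts 1/10 s, in which the tool goes at most 50 mm and 8.59 degrees, less where a joint would pass 70% of its speed; a pose out of reach is approached as far as the arm can. A call with a gripper value outside its range is refused whole. The fingers move at their own pace and stop on an object; "force" is the grip in N (left out, the last holds). Time passes only in rows, so rows that do not move let the fingers close. It gives the time, the measured TCP pose, the force and the opening at its end, in the units of the state.
- r.sense(): the state, without advancing time (a new reading comes with each control period).
- r.grab_frame(name): name is "scene" or "top"; returns (picture, depth): 420x560x3 uint8, red, green, blue; 420x560 float32, mm along the optical axis (not along the pixel's ray), 0 where there is no reading.
- r.get_calibration(name): a dict with "mtx" (3x3 intrinsics, pixels), "dist" ([k1, k2, p1, p2, k3] as OpenCV has them; the pictures are not rectified), "position" and "rotation" of the camera in the world. Camera axes: x right, y down, z forward; pixel columns grow to the right and rows downward; lengths in mm; the calibration is good to about 2 mm. A picture is of the moment at which its call begins. get_calibration takes no time and is no camera call.
- r.sign_off(): hands the job in, once; it reports no verdict.
The state is a dict: "clock": time; "qpos": joint angles; "qvel": joint speeds; "joint_efforts": joint torques, N m; "eef_pos": TCP position; "tcp_rot": TCP orientation; "contact_force": force on the tool from outside, world axes, zero at the start; "wrist_torque": the same for the moment, N m; "opening": opening from 0.0 (shut) to 1.0 (fully open).
Only numpy, scipy, OpenCV 4.12 (cv2) and the standard library are available. Lean on these libraries where they do the work, as an engineer would, in place of code of your own. Each camera call takes 0.05 s, during which the arm holds its last target.

### The job

Make up two kits of red-primed ornaments for the gilder, one ornament to a compartment, counting from the handle end: in the three-compartment tray the square corner block, then the large rosette, then the leaf; in the two-compartment tray the finial, then the small rosette. Stand each ornament the way up it is now, flat on the floor of its compartment. Leave the wreath, the jar and the burnisher where they are.

Things in the scene. Friction and masses are not known exactly. Their poses are not given: they have to be found in the camera images.
- long_tray: The three-compartment wooden kit tray, 276 mm long (y) and 96 mm wide (x). Three compartments, 84 mm square inside: centres at y = +90 mm (next to the handle), 0 and -90 mm, x = 0. Fixed. Floor 6 mm thick; walls and dividers 6 mm thick, tops 14 mm above the bench. Low steel bow handle sticks out 28 mm at the +y end. Origin: centre of underside; y along the row towards the handle, x across, z up.
- short_tray: The two-compartment wooden kit tray, 146 mm long (y) and 76 mm wide (x). Two compartments, 64 mm square inside: centres at y = +35 mm (next to the handle) and -35 mm, x = 0. Fixed. Floor 6 mm thick; walls and dividers 6 mm thick, tops 14 mm above the bench. Low steel bow handle sticks out 28 mm at the +y end. Origin: centre of underside; y along the row towards the handle, x across, z up.
- corner_block: Square corner block, 54 x 54 mm, upright flat sides to 26 mm high, a raised rim and cross on top to 35 mm. About 80 g. Red-primed carved wood. Origin: centre of its underside, z up. x and y square to its sides.
- large_rosette: Large round rosette with eight petals, diameter 60 mm, upright round side to 24 mm high, petals and central boss on top to 35 mm. About 90 g. Red-primed carved wood. Origin: centre of its underside, z up. 
- leaf: Leaf, solid, 70 mm long (x) and 32 mm wide (y), 24 mm thick (veins to 28 mm): parallel upright flat sides from x = -20 to +20 mm, pointed tip at x = +36 mm, narrow stem to x = -34 mm. About 50 g. Red-primed carved wood. Origin: centre of its underside, z up. 
- finial: Turned finial standing upright, 70 mm high: round foot of diameter 40 mm and 12 mm thick, thin stem of diameter 20 mm, then an urn of diameter 32 mm with upright sides from 34 to 54 mm high, tapering to a point at 70 mm. About 60 g. Red-primed carved wood. Origin: centre of its underside, z up. 
- small_rosette: Small round rosette with six petals, diameter 40 mm, upright round side to 24 mm high, petals and central boss on top to 32 mm. About 45 g. Red-primed carved wood. Origin: centre of its underside, z up. 
- wreath: Bystander: a ring-shaped wreath, outer diameter about 61 mm, open hole of 36 mm, 25 mm high. Not wanted in either kit. Red-primed carved wood. Origin: centre of its underside, z up. 
- jar: Bystander: closed amber glass jar with steel cap, diameter 60 mm, 62 mm high, beyond the trays. Origin: centre of its underside, z up.
- burnisher: Bystander: burnishing tool lying on the bench at the right of the work, 16 mm square wooden handle 110 mm long, then a brass ferrule and a rounded stone tip towards its own +y; 161 mm in all. Origin: under the middle of the handle.
Mind the look-alikes: they are no part of the job. What is shaped like the leaf but blue or orange is not meant.

How it is judged:
By the outcome, as a careful person would: the job done as asked, in the order asked, and still so for the second after the job is handed in, with the robot touching nothing.
It also fails if it takes over 122 s, if anything falls off the work surface, if the arm or the gripper's body presses on something with over 40 N, if the wrist force passes 120 N, or if a joint passes its speed limit or range.

## Working session

There is one attempt and no reset: what is moved stays moved. The work goes in short steps, Python scripts to look and compute and a tool call to move; the robot and the scene stay as the last step left them, time stands still between calls to the robot, and variables do not carry over. Pictures are saved under pics/ and viewed, and the job is handed in when it is done.

Besides the shell and the picture viewer there is one more tool, called after "Request:" as name([rows], argument=value, ...), one row to a line, values as JSON. jog_arm: Moves the arm, as the interface text tells. Its arguments: {"type":"object","properties":{"series":{"type":"array"},"force":{"type":"number"}},"required":["series"]}

```bash
ls; mkdir -p pics; python3 - <<'E'
from rig import r
import cv2,numpy as np
print(r.sense(), r.hold_point_z)
for n in("top","scene"):
    im,d=r.grab_frame(n); np.savez(f"pics/{n}0.npz",im=im,d=d)
    cv2.imwrite(f"pics/{n}0.png",im[:,:,::-1])
    print(n,r.get_calibration(n))
E
```

```text
pics
{'clock': 0.0, 'qpos': array([ 1.22956330e+00,  3.53653710e-01,  1.63412102e+00,  1.49875157e-05,
        1.15519232e+00, -2.38630183e-03]), 'qvel': array([ 6.66281176e-04,  8.97925366e-05, -5.09980724e-05,  4.50573001e-04,
        1.01012419e-03, -6.80216363e-04]), 'joint_efforts': array([ 5.52278623e-03, -6.05254698e+01, -3.42068768e+01,  4.48422134e-04,
        9.42025246e-03, -5.60316482e-05]), 'eef_pos': array([207.57011775, 588.99639541, 206.9638365 ]), 'tcp_rot': array([ 3.12923625,  1.56942186, -1.92200551]), 'contact_force': array([-0.25799799, -0.63771446,  0.05655825]), 'wrist_torque': array([-0.05008804, -0.05246948,  0.00273802]), 'opening': 0.9997000561421152} 18.700000000000003
top {'mtx': array([[483.81722839,   0.        , 281.10734918],
       [  0.        , 483.81722839, 202.78786598],
       [  0.        ,   0.        ,   1.        ]]), 'dist': array([-0.05077437,  0.        ,  0.        ,  0.        ,  0.        ]), 'position': array([ 329.36273031,    5.9902911 , 1199.75817106]), 'rotation': array([-2.9686534 , -0.01449477, -1.54811806])}
scene {'mtx': array([[469.36063473,   0.        , 279.44679936],
       [  0.        , 469.36063473, 217.7741414 ],
       [  0.        ,   0.        ,   1.        ]]), 'dist': array([-0.09250554,  0.        ,  0.        ,  0.        ,  0.        ]), 'position': array([1319.52726193, -162.79517301,  842.02484381]), 'rotation': array([-2.36539571,  0.01716747,  1.36391782])}
```

View pics/top0.png

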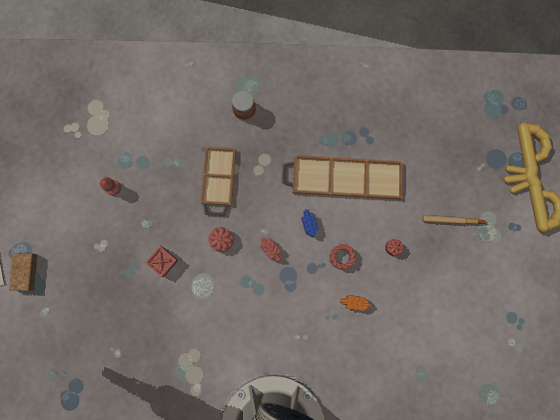

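View pics/scene0.png

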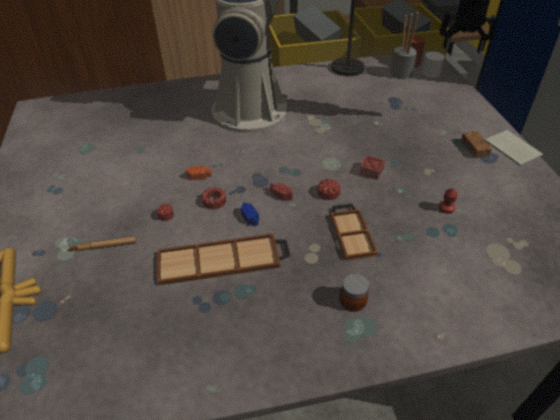

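```bash
cat > h.py <<'E'
import numpy as np,cv2
from scipy.spatial.transform import Rotation as R
from rig import r
CAL={n:r.get_calibration(n) for n in("top","scene")}
def Rc(n): return R.from_euler('xyz',CAL[n]["rotation"]).as_matrix()
def toz(n,uv,z):
    c=CAL[n]; p=cv2.undistortPoints(np.float64(uv).reshape(-1,1,2),c["mtx"],c["dist"]).reshape(-1,2)
    d=np.c_[p,np.ones(len(p))]@Rc(n).T; t=(z-c["position"][2])/d[:,2]
    return c["position"]+d*t[:,None]
def proj(n,P):
    c=CAL[n]; rv=cv2.Rodrigues(Rc(n).T)[0]; t=-Rc(n).T@c["position"]
    return cv2.projectPoints(np.float64(P).reshape(-1,1,3),rv,t,c["mtx"],c["dist"])[0].reshape(-1,2)
def cloud(n,d):
    v,u=np.mgrid[0:d.shape[0],0:d.shape[1]]; c=CAL[n]
    p=cv2.undistortPoints(np.float64(np.c_[u.ravel(),v.ravel()]).reshape(-1,1,2),c["mtx"],c["dist"]).reshape(-1,2)
    P=np.c_[p,np.ones(len(p))]*d.reshape(-1,1)
    return (P@Rc(n).T+c["position"]).reshape(*d.shape,3)
def snap(n,tag):
    im,d=r.grab_frame(n); np.savez(f"pics/{n}{tag}.npz",im=im,d=d); return im,d
def crop(im,u0,v0,u1,v1,k,f): cv2.imwrite(f,cv2.resize(im[v0:v1,u0:u1,::-1],None,fx=k,fy=k,interpolation=cv2.INTER_CUBIC))
E
python3 - <<'E'
from h import *
for n in("top","scene"):
    z=np.load(f"pics/{n}0.npz"); C=cloud(n,z["d"])
    print(n,proj(n,[[0,0,0],[208,589,207],[400,0,0]]))
    for u,v in [(281,280),(420,300),(100,300),(300,130),(450,250),(150,150)]: print(u,v,C[v,u].round(1))
im=np.load("pics/top0.npz")["im"]
crop(im,85,130,285,290,4,"pics/cA.png"); crop(im,230,130,430,320,4,"pics/cB.png")
E
```

```text
top [[273.08446718 428.52682374]
 [-16.67320692 339.70730919]
 [277.13896099 258.27237368]]
281 280 [347.1 -10.7   1.9]
420 300 [ 305.5 -353.8   -1.5]
100 300 [287.5 428.4   4.3]
300 130 [730.9 -51.1   2.8]
450 250 [ 429.8 -431.6    1.8]
150 150 [ 6.685e+02  3.332e+02 -5.000e-01]
scene [[249.77945214 109.70738795]
 [459.51397398  62.21504649]
 [273.80400199 189.41226264]]
281 280 [697.2 -43.4  -1.5]
420 300 [818.4 236.3   1.7]
100 300 [ 6.680e+02 -4.429e+02  6.000e-01]
300 130 [149.6 132.9  -0. ]
450 250 [700.3 365.3  -1.5]
150 150 [ 139.5 -326.4   -3.4]
```

```bash
python3 - <<'E'
from h import *
im=np.load("pics/top0.npz")["im"].astype(int);d=np.load("pics/top0.npz")["d"];C=cloud("top",d)
hsv=cv2.cvtColor(im.astype(np.uint8),cv2.COLOR_RGB2HSV)
H,S,V=[hsv[...,i].astype(int) for i in range(3)]
m=((S>110)&((H<6)|(H>172)|((H>8)&(H<16)&(S>200))|((H>100)&(H<130)&(S>150)))&(d>0)&(C[...,2]>4)).astype(np.uint8)
n,l,st,ce=cv2.connectedComponentsWithStats(m)
for i in range(1,n):
    if st[i,4]>60:
        P=C[l==i]; print(st[i],ce[i].round(1),"mean",P.mean(0).round(1),"min",P.min(0).round(0),"max",P.max(0).round(0))
E
```

```text
[100 178  20  17 209] [109.6 185.5] mean [564.3 414.5  41.6] min [549. 400.   6.] max [584. 435.  71.]
[302 210  16  26 219] [309.5 223.5] mean [485.2 -77.1  25.2] min [457. -96.  14.] max [518. -59.  32.]
[209 228  24  23 427] [220.4 239. ] mean [441.5 138.6  29.4] min [415. 111.  12.] max [469. 167.  39.]
[261 238  20  23 256] [270.4 248.7] mean [421.2  17.   25.3] min [395.  -7.  16.] max [447.  40.  35.]
[386 239  17  16 211] [393.9 247. ] mean [ 432.3 -284.1   26.3] min [ 415. -305.    6.] max [ 453. -266.   35.]
[330 244  25  25 296] [342.5 256.4] mean [ 406.9 -158.6   23.1] min [ 379. -188.    4.] max [ 437. -130.   32.]
[146 246  30  31 481] [160.4 260.9] mean [385. 281.  29.] min [349. 245.  21.] max [421. 316.  38.]
```

View crops.

View pics/cA.png

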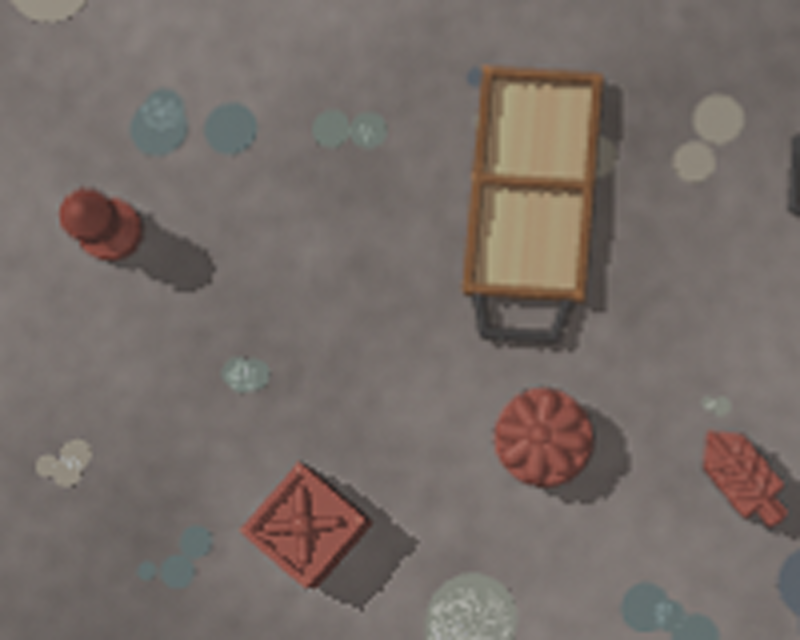

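View pics/cB.png

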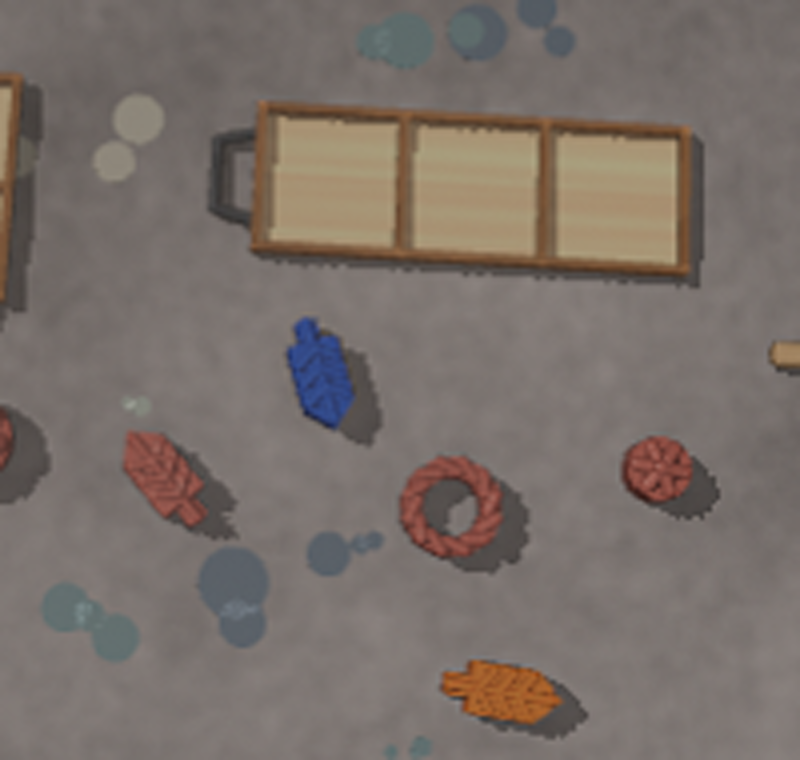

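```bash
python3 - <<'E'
from h import *
def cv(off,pts): return (np.array(pts)+.5)/4-.5+np.array(off)
A=(85,130);B=(230,130)
for nm,off,pts,z in [("short",A,[(484,66),(602,73),(582,298),(464,292)],14),("long",B,[(262,101),(692,127),(688,273),(251,251)],14),
  ("block",A,[(302,462),(243,530),(308,586),(371,520)],33),
  ("Lros",A,[(495,437),(593,437),(543,388),(543,487)],24),("Sros",B,[(622,468),(693,470),(658,436),(656,505)],24),
  ("urn",A,[(60,212),(114,216)],44),("foot",A,[(141,228),(104,259)],6),
  ("leaf tip,stem",B,[(124,432),(193,521)],26),("leafsides",B,[(127,479),(157,437),(201,487),(176,510)],24)]:
    P=toz("top",cv(off,pts),z); print(nm,P[:,:2].round(1).tolist(),"mean",P.mean(0).round(1))
    n=len(P); print("   edges",[ (round(float(np.hypot(*(P[(i+1)%n]-P[i])[:2])),1), round(float(np.degrees(np.arctan2(*(P[(i+1)%n]-P[i])[1::-1]))),1)) for i in range(n)])
E
```

```text
short [[678.0, 188.4], [675.3, 113.4], [530.3, 120.1], [532.2, 193.5]] mean [604.  153.9  14. ]
   edges [(75.1, -92.1), (145.2, 177.4), (73.5, 88.5), (145.9, -2.0)]
long [[661.0, -39.2], [651.6, -313.2], [557.0, -308.6], [564.0, -34.0]] mean [ 608.4 -173.8   14. ]
   edges [(274.2, -92.0), (94.7, 177.2), (274.7, 88.5), (97.2, -3.1)]
block [[422.6, 283.0], [380.9, 315.9], [348.7, 274.8], [388.9, 239.4]] mean [385.3 278.3  33. ]
   edges [(53.1, 141.7), (52.2, -128.0), (53.6, -41.4), (55.1, 52.3)]
Lros [[441.5, 168.6], [443.0, 109.0], [472.2, 140.7], [411.9, 138.0]] mean [442.2 139.1  24. ]
   edges [(59.6, -88.6), (43.1, 47.3), (60.4, -177.5), (42.5, 45.8)]
Sros [[432.8, -262.9], [432.5, -306.7], [452.9, -285.4], [410.7, -283.5]] mean [ 432.3 -284.6   24. ]
   edges [(43.8, -90.4), (29.5, 46.2), (42.3, 177.4), (30.2, 43.0)]
urn [[570.5, 439.0], [568.8, 405.5]] mean [569.6 422.3  44. ]
   edges [(33.6, -92.9), (33.6, 87.1)]
foot [[569.4, 400.9], [548.9, 422.7]] mean [559.1 411.8   6. ]
   edges [(29.9, 133.1), (29.9, -46.9)]
leaf tip,stem [[447.5, 41.5], [394.7, -1.7]] mean [421.1  19.9  26. ]
   edges [(68.3, -140.7), (68.3, 39.3)]
leafsides [[419.2, 38.9], [445.2, 21.4], [415.4, -6.1], [401.2, 8.7]] mean [420.2  15.7  24. ]
   edges [(31.3, -34.0), (40.5, -137.3), (20.6, 133.9), (35.2, 59.2)]
```

```bash
cat > ov.py <<'E'
from h import *
def T(x,y,a,pts,z):
    a=np.radians(a);p=np.array(pts,float);c,s=np.cos(a),np.sin(a)
    return np.c_[x+c*p[:,0]-s*p[:,1],y+s*p[:,0]+c*p[:,1],np.full(len(p),z)]
rect=lambda w,h:[(w,h),(-w,h),(-w,-h),(w,-h)]
circ=lambda r_:[(r_*np.cos(t),r_*np.sin(t)) for t in np.linspace(0,6.28,40)]
LEAF=[(36,0),(20,16),(-20,16),(-24,6),(-34,4),(-34,-4),(-24,-6),(-20,-16),(20,-16)]
EST=dict(short=(604,153.9,178.0),long=(608.4,-173.8,-1.9),block=(385.4,278.3,51.5),Lros=(442.2,139.1,0),Sros=(432.3,-284.6,0),finial=(569.5,421.5,0),leaf=(420.3,19.2,41),)
EST["short"]=(604,153.9,90-2.2+0) 
def outl(k,e):
    x,y,a=e
    if k=="short": return [T(x,y,a,rect(73,38),14),T(x,y,a,rect(73,38),0)]
    if k=="long": return [T(x,y,a,rect(48,138),14),T(x,y,a,rect(48,138),0)]
    if k=="block": return [T(x,y,a,rect(27,27),33),T(x,y,a,rect(27,27),0)]
    if k=="Lros": return [T(x,y,a,circ(30),24),T(x,y,a,circ(30),0)]
    if k=="Sros": return [T(x,y,a,circ(20),24),T(x,y,a,circ(20),0)]
    if k=="finial": return [T(x,y,a,circ(20),0),T(x,y,a,circ(16),34),T(x,y,a,circ(16),54),T(x,y,a,circ(20),12)]
    if k=="leaf": return [T(x,y,a,LEAF,24),T(x,y,a,LEAF,0)]
def draw(n,npz,boxs,f,k=5,EST=EST):
    im=np.load(npz)["im"]
    tiles=[]
    for key,w in boxs:
        e=EST[key]; c=proj(n,[[e[0],e[1],15]])[0].astype(int); u0,v0=max(c[0]-w,0),max(c[1]-w,0)
        t=cv2.resize(im[v0:v0+2*w,u0:u0+2*w,::-1],(260,260),interpolation=cv2.INTER_CUBIC); s=260/(2*w)
        for o in outl(key,e):
            p=((proj(n,o)-[u0,v0]+.5)*s-.5); cv2.polylines(t,[np.round(p).astype(int)],True,(0,255,0),1)
        tiles.append(t)
    while len(tiles)%3: tiles.append(np.zeros_like(tiles[0]))
    cv2.imwrite(f,np.vstack([np.hstack(tiles[i:i+3]) for i in range(0,len(tiles),3)]))
E
cat > ovrun.py <<'E'
from ov import *
EST["short"]=(604,153.9,-2.2)
b=[("block",24),("Lros",24),("leaf",24),("Sros",24),("finial",24)]
draw("top","pics/top0.npz",b,"pics/o_top1.png"); draw("scene","pics/scene0.npz",b,"pics/o_scene1.png")
b=[("short",50),("long",75)]
draw("top","pics/top0.npz",b,"pics/o_top2.png"); draw("scene","pics/scene0.npz",b,"pics/o_scene2.png")
a=np.vstack([cv2.imread("pics/o_top2.png"),cv2.imread("pics/o_scene2.png")]);cv2.imwrite("pics/o_trays.png",a)
E
python3 ovrun.py
```

```text
(no output)
```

View pics/o_top1.png

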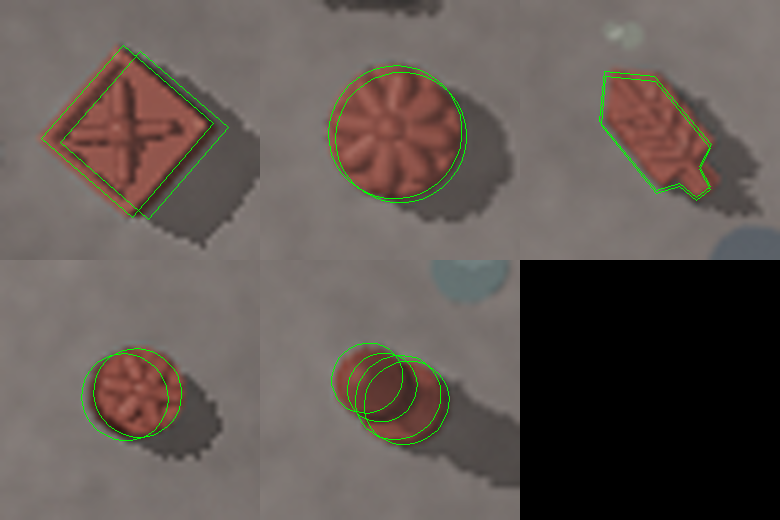

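View pics/o_scene1.png

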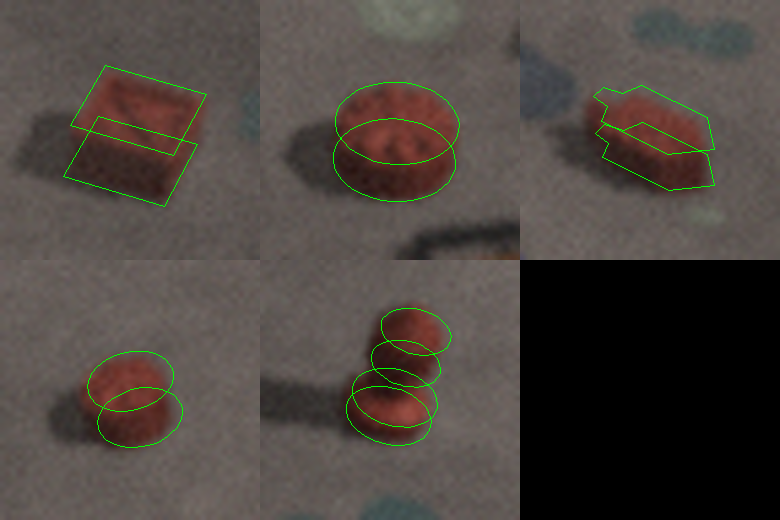

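View pics/o_trays.png

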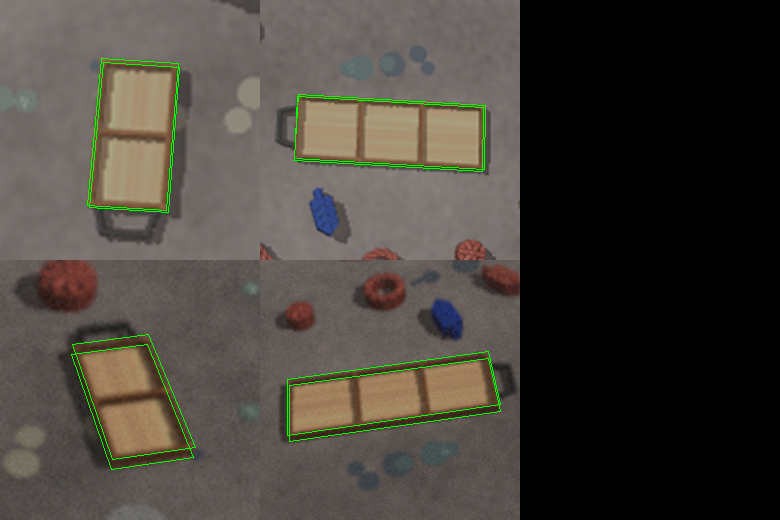

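```bash
cat > fit.py <<'E'
from ov import *
from scipy.optimize import minimize
def levels(k):
    L=np.linspace
    if k=="block": return [(rect(27,27),z) for z in L(0,33,8)]
    if k=="Lros": return [(circ(30),z) for z in L(0,24,6)]+[(circ(20),32)]
    if k=="Sros": return [(circ(20),z) for z in L(0,24,6)]+[(circ(13),30)]
    if k=="leaf": return [(LEAF,z) for z in L(0,25,6)]
    if k=="finial": return [(circ(20),0),(circ(20),6),(circ(20),12)]+[(circ(10),z) for z in L(12,34,5)]+[(circ(16),z) for z in L(34,54,6)]+[(circ(10),62),(circ(4),67)]
def redmask(im):
    h=cv2.cvtColor(im,cv2.COLOR_RGB2HSV).astype(int)
    return ((h[...,1]>95)&((h[...,0]<8)|(h[...,0]>170))).astype(np.float32)
S=6
def fit(n,im,k,e,w=26,yawfit=False):
    c=proj(n,[[e[0],e[1],15]])[0].astype(int);u0,v0=np.maximum(c-w,0)
    m=cv2.resize(redmask(im[v0:v0+2*w,u0:u0+2*w]),None,fx=S,fy=S,interpolation=cv2.INTER_LINEAR)
    m=m*(m>.5); lv=levels(k)
    def cost(p):
        t=np.zeros(m.shape,np.uint8)
        a=p[2]*2 if yawfit else e[2]
        for o,z in lv:
            q=(proj(n,T(p[0],p[1],a,o,z))-[u0,v0]+.5)*S-.5
            cv2.fillPoly(t,[np.round(q*16).astype(np.int32)],1,shift=4)
        mm=m>.5; tt=t>0
        return 1-(mm&tt).sum()/(mm|tt).sum()
    x0=np.array([e[0],e[1],e[2]/2]) if yawfit else np.array(e[:2])
    sim=np.vstack([x0]+[x0+d for d in (np.eye(len(x0))*5)])
    o=minimize(cost,x0,method="Nelder-Mead",options=dict(initial_simplex=sim,xatol=.1,fatol=1e-4))
    x=o.x.copy()
    if yawfit:x[2]*=2
    return x.round(1),round(1-o.fun,3)
if __name__=="__main__":
    for k in("block","Lros","leaf","Sros","finial"):
        for n in("top","scene"):
            print(k,n,fit(n,np.load(f"pics/{n}0.npz")["im"],k,EST[k],yawfit=k in("block","leaf")))
E
python3 fit.py
```

```text
block top (array([384.7, 282.3,  51.9]), np.float64(0.911))
block scene (array([382.1, 281.3,  55.3]), np.float64(0.692))
Lros top (array([442.9, 140.3]), np.float64(0.908))
Lros scene (array([441.9, 139.6]), np.float64(0.874))
leaf top (array([421.5,  16.2,  41.6]), np.float64(0.903))
leaf scene (array([421.4,  14.9,  39.2]), np.float64(0.789))
Sros top (array([ 433.7, -287.7]), np.float64(0.873))
Sros scene (array([ 432.9, -289.4]), np.float64(0.83))
finial top (array([568.5, 421. ]), np.float64(0.861))
finial scene (array([568.6, 419.1]), np.float64(0.843))
```

```bash
cat > plan.py <<'E'
import sys
from h import *
def plan(x=None,y=None,z=None,jaw=None,s=None):
    s=s or r.sense(); M=R.from_euler('xyz',s["tcp_rot"]).as_matrix(); p=s["eef_pos"]
    xa=np.array([0,0,-1.]); cur=np.degrees(np.arctan2(M[1,2],M[0,2]))
    if jaw is None: tj=cur
    else:
        d=(jaw-cur+90)%180-90; tj=cur+d
    za=np.array([np.cos(np.radians(tj)),np.sin(np.radians(tj)),0]); T=np.c_[xa,np.cross(za,xa),za]
    w=np.degrees(R.from_matrix(M.T@T).as_rotvec())
    t=np.array([p[0] if x is None else x,p[1] if y is None else y,p[2] if z is None else z])
    print("t%.1f"%s["clock"],"pos",p.round(1),"jaw %.1f"%cur,"open %.3f"%s["opening"],"F",s["contact_force"].round(1),"q6 %.2f q1 %.2f"%(s["qpos"][5],s["qpos"][0]))
    print(" turn(deg)",w.round(2),"then shift(cm) in NEW axes",(T.T@(t-p)/10).round(2)," in current axes",(M.T@(t-p)/10).round(2))
if __name__=="__main__":
    plan(**{k:float(v) for k,v in (a.split("=") for a in sys.argv[1:])})
E
python3 plan.py x=384.5 y=279.5 z=120 jaw=51.5; python3 plan.py x=384.5 y=279.5 z=120 jaw=141.5
```

```text
t0.1 pos [207.6 589.1 207. ] jaw 70.6 open 0.999 F [ 0.   0.1 -0.4] q6 -0.00 q1 1.23
 turn(deg) [ 1.909e+01 -7.000e-02  1.000e-02] then shift(cm) in NEW axes [  8.7  -33.12 -13.21]  in current axes [  8.73 -26.98 -23.31]
t0.1 pos [207.6 589.1 207. ] jaw 70.6 open 0.999 F [ 0.   0.1 -0.4] q6 -0.00 q1 1.23
 turn(deg) [-7.091e+01 -6.000e-02 -4.000e-02] then shift(cm) in NEW axes [  8.7   13.21 -33.12]  in current axes [  8.73 -26.98 -23.31]
```

Request:
jog_arm([
  [6.4,0,0,0,0,0,1],
  [6.4,0,0,0,0,0,1],
  [6.3,0,0,0,0,0,1],
  [0,0,0,0.87,-3.31,-1.32,1],
  [0,0,0,0.87,-3.31,-1.32,1],
  [0,0,0,0.87,-3.31,-1.32,1],
  [0,0,0,0.87,-3.31,-1.32,1],
  [0,0,0,0.87,-3.31,-1.32,1],
  [0,0,0,0.87,-3.31,-1.32,1],
  [0,0,0,0.87,-3.31,-1.32,1],
  [0,0,0,0.87,-3.31,-1.32,1],
  [0,0,0,0.87,-3.31,-1.32,1],
  [0,0,0,0.87,-3.31,-1.32,1],
  [0,0,0,0,0,0,1],
  [0,0,0,0,0,0,1],
], force=40)

```text
clock: 1.6
eef_pos: [384.6, 279.5, 120.5]
tcp_rot: [2.587, 1.57, -2.8]
contact_force: [-0.0, 0.3, -0.2]
opening: 0.997
```

```bash
python3 plan.py x=384.5 y=279.5 z=10 jaw=51.5
```

```text
t1.6 pos [384.6 279.5 120.5] jaw 51.4 open 0.997 F [-0.   0.3 -0.2] q6 -0.27 q1 0.63
 turn(deg) [-0.13 -0.03 -0.02] then shift(cm) in NEW axes [ 1.105e+01  1.000e-02 -1.000e-02]  in current axes [1.105e+01 1.000e-02 0.000e+00]
```

Accurate. Before descending, a check picture of fingers over the block.

```bash
python3 - <<'E'
from h import *
im,d=snap("scene","1"); c=proj("scene",[384.5,279.5,40])[0].astype(int); print(c)
crop(im,c[0]-70,max(c[1]-90,0),c[0]+70,c[1]+40,5,"pics/s1.png")
E
```

```text
[372 159]
```

View pics/s1.png

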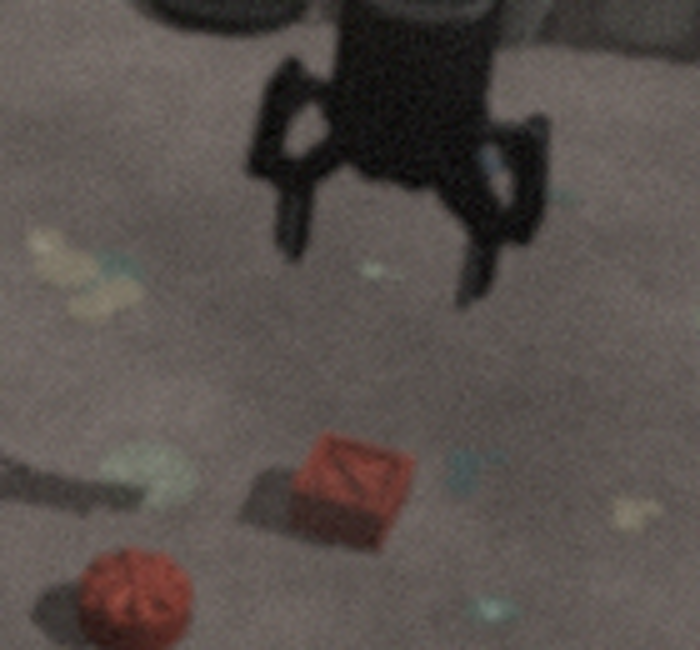

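```bash
python3 - <<'E'
from h import *
c,s=np.cos(np.radians(51.4)),np.sin(np.radians(51.4))
for z in(120.5,133.5):
    for k in(-48,48): print(z,k,(proj("scene",[384.6+k*c,279.5+k*s,z])[0]-[302,69]+.5)*5-.5)
E
```

```text
120.5 -48 [287.43569924 310.13259388]
120.5 48 [463.02663014 357.55010349]
133.5 -48 [289.88957462 289.61613897]
133.5 48 [466.8458589  336.88954317]
```

Request:
jog_arm([
  [0,0,0,3.0,0,0,1],
  [0,0,0,3.0,0,0,1],
  [0,0,0,2.0,0,0,1],
  [0,0,0,1.5,0,0,1],
  [0,0,0,1.5,0,0,1],
  [0,0,0,0,0,0,1],
  [0,0,0,0,0,0,0.2],
  [0,0,0,0,0,0,0.2],
  [0,0,0,0,0,0,0.2],
  [0,0,0,0,0,0,0.2],
  [0,0,0,0,0,0,0.2],
  [0,0,0,0,0,0,0.2],
  [0,0,0,0,0,0,0.2],
], force=40)

```text
clock: 2.95
eef_pos: [384.6, 280.1, 10.8]
tcp_rot: [-0.424, 1.571, 0.474]
contact_force: [0.5, 1.0, -0.9]
opening: 0.201
```

```bash
python3 - <<'E'
from h import *
im,d=snap("scene","2"); c=proj("scene",[384.5,279.5,40])[0].astype(int)
crop(im,c[0]-50,max(c[1]-70,0),c[0]+50,c[1]+40,7,"pics/s2.png")
E
python3 plan.py
```

```text
t3.0 pos [384.6 280.   10.7] jaw 51.5 open 0.199 F [ 0.3  1.  -0. ] q6 -0.27 q1 0.63
 turn(deg) [ 0.  0. -0.] then shift(cm) in NEW axes [0. 0. 0.]  in current axes [0. 0. 0.]
```

View pics/s2.png

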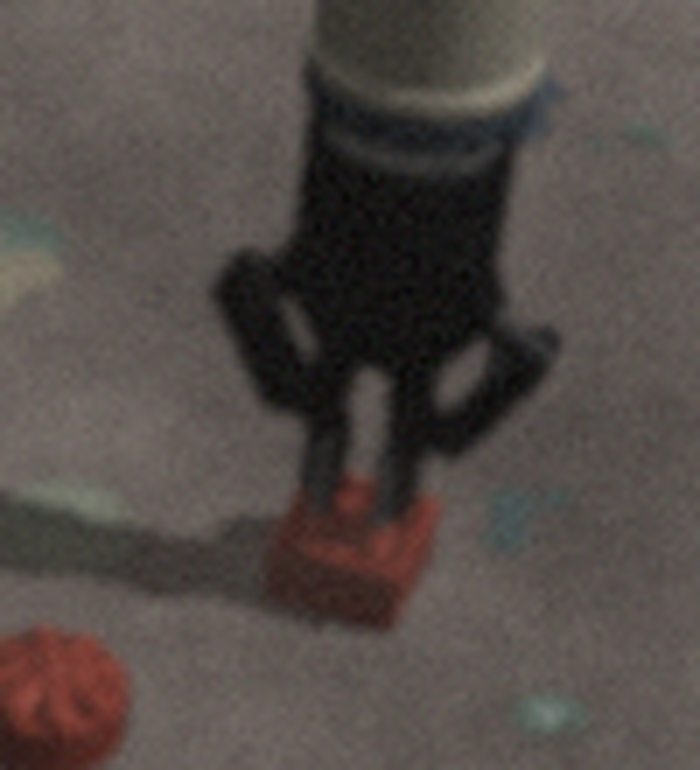

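```bash
python3 - <<'E'
from h import *
for t in("1","2"):
    z=np.load(f"pics/scene{t}.npz"); C=cloud("scene",z["d"]); im=z["im"].astype(int)
    dark=(im.sum(2)<150)&(np.hypot(C[...,0]-384.6,C[...,1]-279.7)<75)&(C[...,2]>25)
    P=C[dark]; a=np.radians(51.5); u=(P[:,:2]-[384.6,279.7])@[np.cos(a),np.sin(a)]
    v=(P[:,:2]-[384.6,279.7])@[-np.sin(a),np.cos(a)]
    for nm,m in(("neg",u<0),("pos",u>0)):
        o=np.argsort(P[m][:,2])[:14]; print(t,nm); print(np.c_[P[m][o].round(0),u[m][o].round(0),v[m][o].round(0)].tolist())
E
```

```text
1 neg
[[361.0, 241.0, 158.0, -45.0, -6.0], [358.0, 245.0, 159.0, -44.0, -1.0], [362.0, 241.0, 162.0, -45.0, -6.0], [358.0, 244.0, 162.0, -44.0, -1.0], [350.0, 250.0, 162.0, -45.0, 8.0], [367.0, 236.0, 163.0, -45.0, -14.0], [364.0, 234.0, 164.0, -49.0, -12.0], [357.0, 244.0, 164.0, -45.0, -0.0], [366.0, 236.0, 165.0, -46.0, -13.0], [363.0, 240.0, 166.0, -45.0, -8.0], [358.0, 233.0, 166.0, -53.0, -8.0], [358.0, 231.0, 167.0, -55.0, -10.0], [364.0, 237.0, 167.0, -47.0, -11.0], [354.0, 248.0, 168.0, -44.0, 4.0]]
1 pos
[[422.0, 307.0, 161.0, 44.0, -12.0], [424.0, 314.0, 165.0, 51.0, -10.0], [423.0, 309.0, 165.0, 47.0, -12.0], [423.0, 306.0, 165.0, 44.0, -13.0], [423.0, 316.0, 167.0, 53.0, -8.0], [421.0, 306.0, 167.0, 44.0, -12.0], [423.0, 308.0, 168.0, 46.0, -12.0], [425.0, 310.0, 169.0, 49.0, -13.0], [426.0, 312.0, 169.0, 51.0, -12.0], [423.0, 316.0, 170.0, 52.0, -8.0], [424.0, 313.0, 171.0, 50.0, -10.0], [423.0, 308.0, 171.0, 46.0, -13.0], [427.0, 317.0, 172.0, 55.0, -10.0], [424.0, 318.0, 173.0, 54.0, -7.0]]
2 neg
[[385.0, 256.0, 25.0, -19.0, -15.0], [376.0, 276.0, 25.0, -8.0, 5.0], [3
[... 206 characters left out ...]
.0], [362.0, 284.0, 27.0, -11.0, 20.0], [394.0, 247.0, 27.0, -20.0, -28.0], [358.0, 286.0, 27.0, -12.0, 25.0], [379.0, 258.0, 28.0, -21.0, -10.0], [368.0, 265.0, 28.0, -22.0, 4.0], [391.0, 268.0, 28.0, -5.0, -13.0]]
2 pos
[[409.0, 265.0, 26.0, 3.0, -29.0], [376.0, 308.0, 27.0, 17.0, 24.0], [417.0, 270.0, 27.0, 13.0, -31.0], [393.0, 275.0, 32.0, 2.0, -9.0], [394.0, 278.0, 32.0, 4.0, -8.0], [398.0, 287.0, 41.0, 14.0, -6.0], [401.0, 277.0, 42.0, 8.0, -15.0], [401.0, 294.0, 45.0, 21.0, -4.0], [405.0, 289.0, 46.0, 20.0, -10.0], [403.0, 278.0, 46.0, 11.0, -16.0], [398.0, 294.0, 46.0, 20.0, -2.0], [405.0, 286.0, 47.0, 18.0, -12.0], [401.0, 285.0, 47.0, 14.0, -10.0], [392.0, 300.0, 48.0, 20.0, 6.0]]
```

Request:
jog_arm([
  [0,0,0,0,0,0,1],
  [0,0,0,0,0,0,1],
  [0,0,0,0,0,0,1],
  [0,0,0,0,0,0,1],
  [0,0,0,0,0,0,1],
  [0,0,0,0,0,0,1],
  [0,0,0,1.0,0,0,1],
  [0,0,0,0.9,0,0,1],
  [0,0,0,0.9,0,0,1],
  [0,0,0,0,0,0,1],
], force=40)

```text
clock: 4.0
eef_pos: [383.5, 279.4, -18.9]
tcp_rot: [2.869, 1.568, -2.516]
contact_force: [0.6, 0.0, 0.7]
opening: 0.996
```

Request:
jog_arm([
  [0,0,0,0,0,0,0.3],
  [0,0,0,0,0,0,0.3],
  [0,0,0,0,0,0,0.3],
  [0,0,0,0,0,0,0.3],
  [0,0,0,0,0,0,0.3],
  [0,0,0,0,0,0,0.3],
], force=40)

```text
clock: 4.6
eef_pos: [384.8, 280.3, -17.0]
tcp_rot: [-0.279, 1.57, 0.62]
contact_force: [-0.5, -1.4, 6.0]
opening: 0.619
```

```bash
python3 - <<'E'
from h import *
im,d=snap("scene","3"); c=proj("scene",[384.5,279.5,40])[0].astype(int)
crop(im,c[0]-50,max(c[1]-70,0),c[0]+50,c[1]+40,7,"pics/s3.png")
E
python3 plan.py
```

```text
t4.7 pos [384.8 280.3 -17. ] jaw 51.5 open 0.621 F [-0.8 -1.   5.8] q6 -0.27 q1 0.63
 turn(deg) [-0.    0.03  0.01] then shift(cm) in NEW axes [0. 0. 0.]  in current axes [0. 0. 0.]
```

View pics/s3.png

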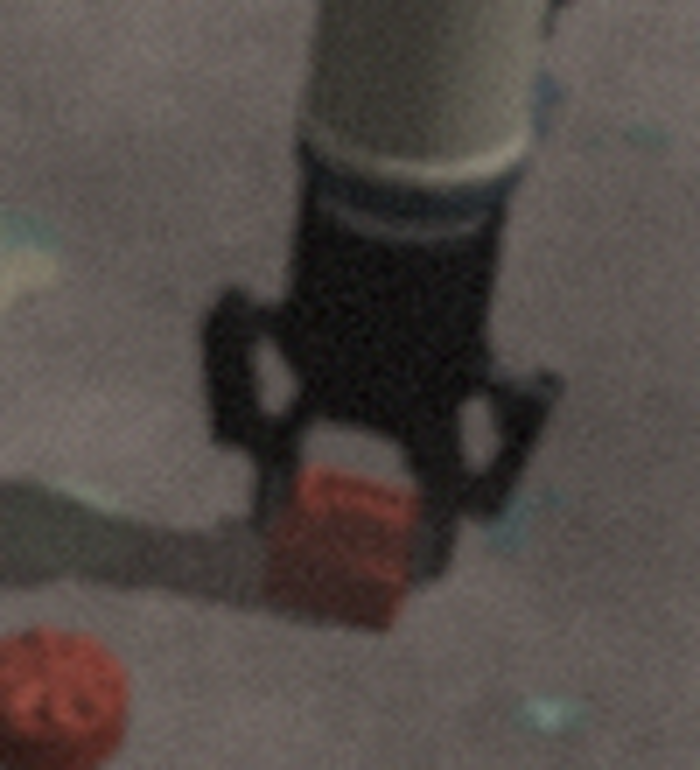

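Request:
jog_arm([
  [0,0,0,-1.0,0,0,0.3],
  [0,0,0,-3.0,0,0,0.3],
  [0,0,0,-4.0,0,0,0.3],
  [0,0,0,-3.0,0,0,0.3],
  [7.6,0,0,0,0,0,0.3],
  [7.6,0,0,0,0,0,0.3],
  [7.6,0,0,0,0,0,0.3],
  [7.6,0,0,0,0,0,0.3],
  [7.6,0,0,0,0,0,0.3],
  [7.6,0,0,0,0,0,0.3],
  [7.8,0,0,0,0,0,0.3],
  [0,0,0,0,0,0,0.3],
])

```text
clock: 5.85
eef_pos: [384.4, 280.0, 93.1]
tcp_rot: [1.242, 1.571, 1.206]
contact_force: [0.3, 0.5, -0.0]
opening: 0.624
```

```bash
python3 plan.py x=611.4 y=-83.8 z=100 jaw=-1.9
```

```text
t5.8 pos [384.4 280.   93.1] jaw -2.0 open 0.624 F [ 0.3  0.5 -0. ] q6 0.66 q1 0.63
 turn(deg) [-0.13  0.   -0.  ] then shift(cm) in NEW axes [ -0.69 -35.61  23.9 ]  in current axes [ -0.69 -35.55  23.98]
```

Request:
jog_arm([
  [0,0,0,0,-1.5,1.0,0.3],
  [0,0,0,0,-3.0,2.0,0.3],
  [0,0,0,0,-3.0,2.0,0.3],
  [0,0,0,0,-3.0,2.0,0.3],
  [0,0,0,0,-3.0,2.0,0.3],
  [0,0,0,0,-3.0,2.0,0.3],
  [0,0,0,0,-3.0,2.0,0.3],
  [0,0,0,0,-3.0,2.0,0.3],
  [0,0,0,0,-3.0,2.0,0.3],
  [0,0,0,0,-3.0,2.0,0.3],
  [0,0,0,0,-3.0,2.0,0.3],
  [0,0,0,0,-3.0,2.0,0.3],
  [0,0,0,0,-1.0,1.0,0.3],
  [0,0,0,0,0,0,0.3],
  [0,0,0,0,0,0,0.3],
])

```text
clock: 7.35
eef_pos: [611.7, -82.1, 92.4]
tcp_rot: [2.782, 1.569, 2.75]
contact_force: [-0.7, 0.0, -0.3]
opening: 0.62
```

```bash
python3 plan.py x=611.4 y=-83.8 z=-10 jaw=-1.9; python3 - <<'E'
from h import *
im,d=snap("scene","4"); c=proj("scene",[611,-84,60])[0].astype(int)
crop(im,c[0]-70,max(c[1]-80,0),c[0]+70,c[1]+50,5,"pics/s4.png")
E
```

```text
t7.3 pos [611.7 -82.1  92.4] jaw -1.8 open 0.620 F [-0.7  0.  -0.3] q6 -0.10 q1 -0.14
 turn(deg) [ 0.06 -0.07 -0.03] then shift(cm) in NEW axes [10.24 -0.17 -0.02]  in current axes [ 1.024e+01 -1.800e-01 -1.000e-02]
```

View pics/s4.png

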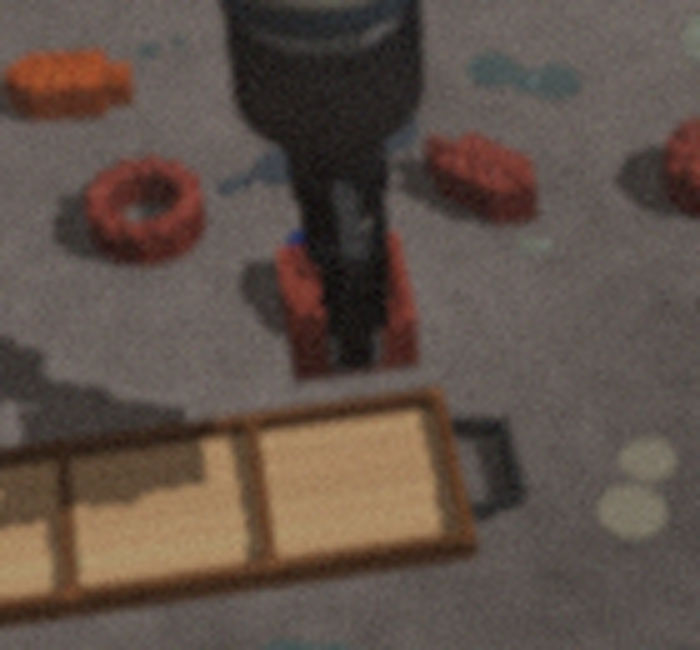

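```bash
python3 - <<'E'
from h import *
z=np.load("pics/scene4.npz"); C=cloud("scene",z["d"]); c=proj("scene",[611,-84,60])[0].astype(int); u0,v0=c[0]-70,max(c[1]-80,0)
for x in(345,355,365):
    for y in range(300,400,8):
        p=C[v0+y//5,u0+x//5]; print(x,y,p.round(0),end=" ")
    print()
for x in (300,405):
    for y in range(330,390,8): print(x,y,C[v0+y//5,u0+x//5].round(0),end=" ")
    print()
E
```

```text
345 300 [673. -90. 188.] 345 308 [666. -89. 178.] 345 316 [670. -90. 177.] 345 324 [668. -90. 172.] 345 332 [669. -90. 167.] 345 340 [652. -89. 143.] 345 348 [651. -89. 140.] 345 356 [652. -89. 135.] 345 364 [653. -89. 133.] 345 372 [642. -88. 115.] 345 380 [542. -78.   0.] 345 388 [544. -78.  -0.] 345 396 [553. -80.   2.] 
355 300 [676. -86. 190.] 355 308 [664. -85. 175.] 355 316 [669. -86. 174.] 355 324 [669. -86. 172.] 355 332 [654. -84. 151.] 355 340 [650. -84. 141.] 355 348 [652. -85. 140.] 355 356 [651. -85. 133.] 355 364 [653. -85. 132.] 355 372 [640. -84. 112.] 355 380 [545. -73.   3.] 355 388 [544. -73.  -2.] 355 396 [567. -76.  16.] 
365 300 [664. -81. 177.] 365 308 [667. -81. 177.] 365 316 [669. -82. 174.] 365 324 [670. -82. 172.] 365 332 [651. -80. 147.] 365 340 [653. -80. 142.] 365 348 [653. -81. 140.] 365 356 [654. -81. 135.] 365 364 [653. -81. 131.] 365 372 [537. -67.  -0.] 365 380 [543. -68.  -0.] 365 388 [548. -69.   2.] 365 396 [568. -72.  16.] 
300 330 [ 638. -105.  139.] 300 338 [ 637. -106.  135.] 300 346 [ 637. -106.  129.] 300 354 [ 638. -106.  127.] 300 362 [ 638. -107.  121.] 300 370 [ 638. -107.  115.] 300 378 [ 638. -107.  112.] 300 386 [ 539. -100.   -1.] 
405 330 [643. -62. 135.] 405 338 [638. -61. 127.] 405 346 [642. -62. 124.] 405 354 [640. -62. 119.] 405 362 [640. -62. 113.] 405 370 [544. -48.   3.] 405 378 [547. -49.   3.] 405 386 [552. -50.   1.]
```

Request:
jog_arm([
  [0,0,0,2.5,-0.17,0,0.3],
  [0,0,0,3.0,0,0,0.3],
  [0,0,0,2.5,0,0,0.3],
  [0,0,0,1.2,0,0,0.3],
  [0,0,0,0.6,0,0,0.3],
  [0,0,0,0.4,0,0,0.3],
  [0,0,0,0,0,0,0.3],
])

```text
clock: 8.1
eef_pos: [612.8, -84.2, -8.8]
tcp_rot: [-0.091, 1.57, -0.124]
contact_force: [-0.5, 0.1, -0.9]
opening: 0.622
```

```bash
python3 plan.py x=611.4 y=-83.8 z=-11 jaw=-1.9; python3 - <<'E'
from h import *
im,d=snap("scene","5"); c=proj("scene",[611,-84,10])[0].astype(int)
crop(im,c[0]-60,max(c[1]-60,0),c[0]+60,c[1]+40,6,"pics/s5.png")
E
```

```text
t8.1 pos [612.8 -84.2  -8.8] jaw -1.9 open 0.622 F [-0.5  0.1 -0.9] q6 -0.11 q1 -0.14
 turn(deg) [0.02 0.03 0.  ] then shift(cm) in NEW axes [ 0.22  0.04 -0.14]  in current axes [ 0.22  0.04 -0.14]
```

View pics/s5.png

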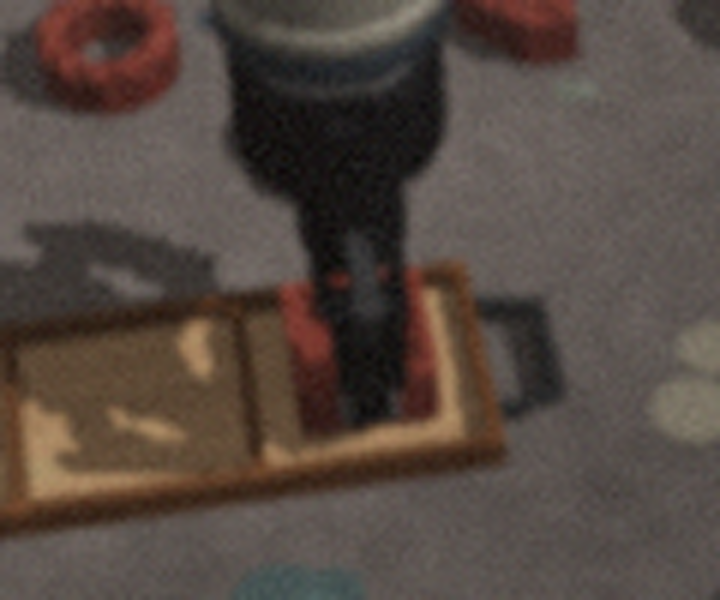

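Request:
jog_arm([
  [0,0,0,0.2,0,-0.1,0.3],
  [0,0,0,0,0,0,0.3],
  [0,0,0,0,0,0,0.72],
  [0,0,0,0,0,0,0.76],
  [0,0,0,0,0,0,0.8],
  [0,0,0,-1,0,0,0.8],
  [0,0,0,-3,0,0,1],
  [0,0,0,-4,0,0,1],
  [0,0,0,-3,0,0,1],
  [0,0,0,0,0,0,1],
])

```text
clock: 9.15
eef_pos: [614.8, -84.9, 104.1]
tcp_rot: [-0.11, 1.563, -0.144]
contact_force: [0.8, 0.6, 0.4]
opening: 1.001
```

```bash
python3 plan.py x=442.5 y=139.8 z=100 jaw=90;  python3 plan.py x=442.5 y=139.8 z=100 jaw=45; python3 - <<'E'
from h import *
im,d=snap("scene","6"); c=proj("scene",[611,-84,10])[0].astype(int)
crop(im,c[0]-60,max(c[1]-60,0),c[0]+60,c[1]+40,6,"pics/s6.png")
E
```

```text
t9.2 pos [614.8 -84.9 104.1] jaw -1.9 open 1.001 F [0.8 0.6 0.4] q6 -0.11 q1 -0.14
 turn(deg) [88.09  0.41 -0.31] then shift(cm) in NEW axes [  0.41 -17.23 -22.47]  in current axes [  0.24  21.88 -17.97]
t9.2 pos [614.8 -84.9 104.1] jaw -1.9 open 1.001 F [0.8 0.6 0.4] q6 -0.11 q1 -0.14
 turn(deg) [-46.91   0.41   0.24] then shift(cm) in NEW axes [ 0.41 28.07  3.7 ]  in current axes [  0.24  21.88 -17.97]
```

View pics/s6.png

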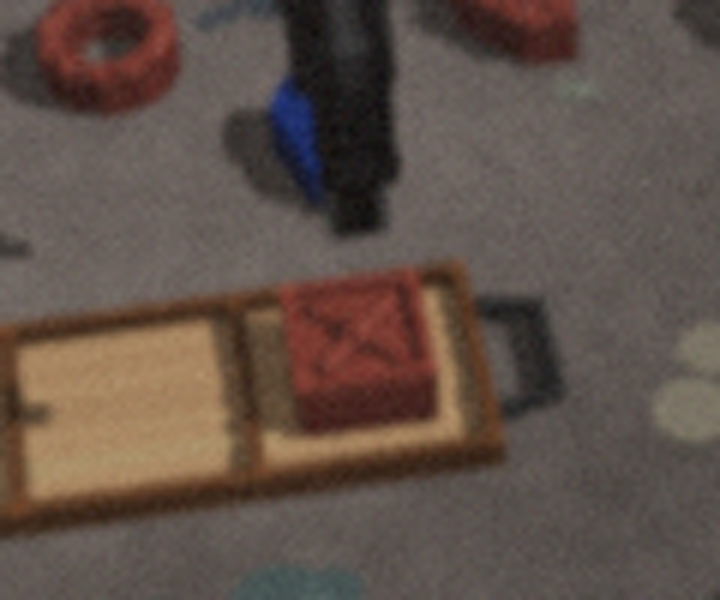

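```bash
python3 plan.py x=442.5 y=139.8 z=60 jaw=-40
```

```text
t9.2 pos [613.3 -84.7 101.7] jaw -1.9 open 0.996 F [ 0.  -0.9 -0. ] q6 -0.11 q1 -0.14
 turn(deg) [38.09  0.29 -0.07] then shift(cm) in NEW axes [  4.17   6.22 -27.51]  in current axes [  4.07  21.87 -17.84]
```

Request:
jog_arm([
  [7.6,0,0,0,0,0,1],
  [7.6,0,0,0,0,0,1],
  [7.6,0,0,0,0,0,1],
  [7.6,0,0,0,0,0,1],
  [7.7,0,0,0,0,0,1],
  [0,0,0,0.52,0.78,-3.44,1],
  [0,0,0,0.52,0.78,-3.44,1],
  [0,0,0,0.52,0.78,-3.44,1],
  [0,0,0,0.52,0.78,-3.44,1],
  [0,0,0,0.52,0.78,-3.44,1],
  [0,0,0,0.52,0.78,-3.44,1],
  [0,0,0,0.52,0.77,-3.44,1],
  [0,0,0,0.52,0.77,-3.44,1],
  [0,0,0,0,0,0,1],
  [0,0,0,0,0,0,1],
])

```text
clock: 10.7
eef_pos: [439.8, 140.5, 56.5]
tcp_rot: [-2.023, 1.569, -2.719]
contact_force: [-0.4, -0.1, 0.3]
opening: 0.997
```

```bash
python3 plan.py x=442.5 y=139.8 z=-19 jaw=-40
```

```text
t10.7 pos [439.8 140.5  56.5] jaw -39.9 open 0.997 F [-0.4 -0.1  0.3] q6 1.00 q1 0.31
 turn(deg) [ 0.11 -0.03  0.07] then shift(cm) in NEW axes [7.55 0.12 0.25]  in current axes [7.55 0.13 0.25]
```

Request:
jog_arm([
  [0,0,0,1.5,0.12,0.25,1],
  [0,0,0,2.5,0,0,1],
  [0,0,0,2.0,0,0,1],
  [0,0,0,1.0,0,0,1],
  [0,0,0,0.5,0,0,1],
  [0,0,0,0,0,0,1],
  [0,0,0,0,0,0,1],
  [0,0,0,0,0,0,0.3],
  [0,0,0,0,0,0,0.3],
  [0,0,0,0,0,0,0.3],
  [0,0,0,0,0,0,0.3],
  [0,0,0,0,0,0,0.3],
  [0,0,0,0,0,0,0.3],
])

```text
clock: 12.0
eef_pos: [443.9, 139.7, -17.1]
tcp_rot: [0.976, 1.57, 0.278]
contact_force: [-1.0, -0.8, 7.6]
opening: 0.685
```

```bash
python3 plan.py x=442.5 y=139.8 z=-19 jaw=-40
```

```text
t12.0 pos [443.9 139.7 -17.1] jaw -40.0 open 0.685 F [-1.  -0.8  7.6] q6 1.00 q1 0.30
 turn(deg) [ 0.    0.04 -0.06] then shift(cm) in NEW axes [ 0.19 -0.08 -0.11]  in current axes [ 0.19 -0.08 -0.11]
```

Request:
jog_arm([
  [0,0,0,-1.0,0,0,0.3],
  [0,0,0,-3.0,0,0,0.3],
  [0,0,0,-4.0,0,0,0.3],
  [0,0,0,-3.0,0,0,0.3],
  [-7.6,0,0,0,0,0,0.3],
  [-7.6,0,0,0,0,0,0.3],
  [-7.6,0,0,0,0,0,0.3],
  [-7.6,0,0,0,0,0,0.3],
  [-7.7,0,0,0,0,0,0.3],
  [0,0,0,0,0,0,0.3],
])

```text
clock: 13.0
eef_pos: [443.4, 139.5, 92.8]
tcp_rot: [0.286, 1.57, 0.255]
contact_force: [-0.1, 0.3, -1.3]
opening: 0.684
```

```bash
python3 plan.py x=608.4 y=-173.8 z=95 jaw=-1.9
```

```text
t13.0 pos [443.4 139.5  92.8] jaw -1.8 open 0.684 F [-0.1  0.3 -1.3] q6 0.33 q1 0.30
 turn(deg) [ 0.11  0.03 -0.01] then shift(cm) in NEW axes [ -0.22 -30.77  17.53]  in current axes [ -0.22 -30.8   17.47]
```

Request:
jog_arm([
  [0,0,0,0,-1.6,0.93,0.3],
  [0,0,0,0,-3.2,1.82,0.3],
  [0,0,0,0,-3.2,1.82,0.3],
  [0,0,0,0,-3.2,1.82,0.3],
  [0,0,0,0,-3.2,1.82,0.3],
  [0,0,0,0,-3.2,1.82,0.3],
  [0,0,0,0,-3.2,1.82,0.3],
  [0,0,0,0,-3.2,1.82,0.3],
  [0,0,0,0,-3.2,1.82,0.3],
  [0,0,0,0,-3.2,1.82,0.3],
  [0,0,0,0,-0.4,0.2,0.3],
  [0,0,0,0,0,0,0.3],
  [0,0,0,0,0,0,0.3],
])

```text
clock: 14.3
eef_pos: [607.2, -173.3, 92.0]
tcp_rot: [2.668, 1.569, 2.633]
contact_force: [0.5, 0.1, -0.9]
opening: 0.682
```

```bash
python3 plan.py x=608.4 y=-173.8 z=-11 jaw=-1.9
```

```text
t14.3 pos [ 607.2 -173.3   92. ] jaw -2.0 open 0.682 F [ 0.5  0.1 -0.9] q6 -0.25 q1 -0.28
 turn(deg) [-0.11 -0.07 -0.03] then shift(cm) in NEW axes [10.3  -0.05  0.12]  in current axes [10.3  -0.05  0.13]
```

Request:
jog_arm([
  [0,0,0,2.5,-0.05,0.12,0.3],
  [0,0,0,3.0,0,0,0.3],
  [0,0,0,2.5,0,0,0.3],
  [0,0,0,1.2,0,0,0.3],
  [0,0,0,0.6,0,0,0.3],
  [0,0,0,0.4,0,0,0.3],
  [0,0,0,0,0,0,0.3],
  [0,0,0,0,0,0,0.3],
])

```text
clock: 15.1
eef_pos: [610.0, -174.8, -8.9]
tcp_rot: [-0.255, 1.569, -0.289]
contact_force: [0.1, 0.8, -0.3]
opening: 0.682
```

```bash
python3 plan.py x=608.4 y=-173.8 z=-11 jaw=-1.9; python3 - <<'E'
from h import *
im,d=snap("scene","7"); c=proj("scene",[611,-164,10])[0].astype(int)
crop(im,c[0]-60,max(c[1]-60,0),c[0]+60,c[1]+40,6,"pics/s7.png")
E
```

```text
t15.1 pos [ 610.  -174.8   -8.9] jaw -1.9 open 0.682 F [ 0.1  0.8 -0.3] q6 -0.25 q1 -0.28
 turn(deg) [-0.01  0.08  0.02] then shift(cm) in NEW axes [ 0.21  0.1  -0.16]  in current axes [ 0.21  0.1  -0.16]
```

View pics/s7.png

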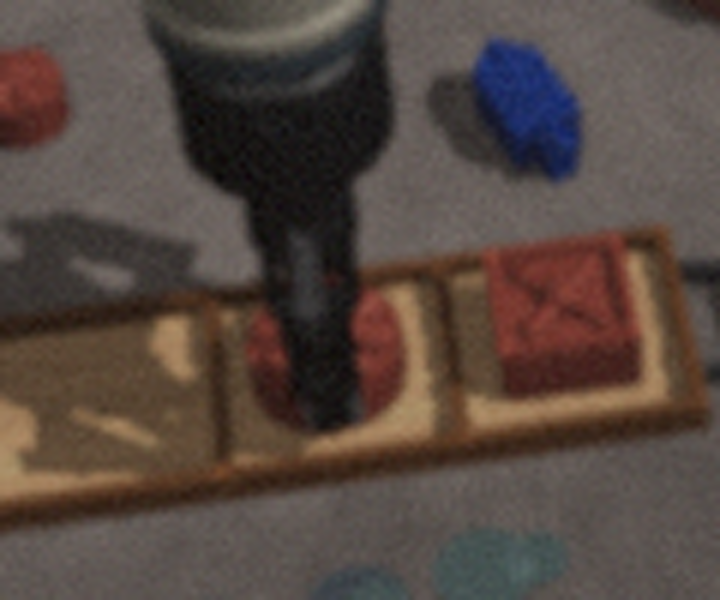

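Request:
jog_arm([
  [0,0,0,0.2,0.1,-0.1,0.3],
  [0,0,0,0,0,0,0.3],
  [0,0,0,0,0,0,0.76],
  [0,0,0,0,0,0,0.8],
  [0,0,0,0,0,0,0.84],
  [0,0,0,-1,0,0,0.84],
  [0,0,0,-3,0,0,1],
  [0,0,0,-4,0,0,1],
  [0,0,0,-3,0,0,1],
  [7.8,0,0,0,0,0,1],
  [7.8,0,0,0,0,0,1],
  [7.8,0,0,0,0,0,1],
  [7.8,0,0,0,0,0,1],
  [7.8,0,0,0,0,0,1],
  [8.0,0,0,0,0,0,1],
  [0,0,0,0,0,0,1],
])

```text
clock: 16.75
eef_pos: [608.4, -173.7, 98.7]
tcp_rot: [0.587, 1.57, -0.269]
contact_force: [-0.3, 0.2, -0.2]
opening: 0.996
```

```bash
python3 plan.py x=421.5 y=16 z=60 jaw=131
```

```text
t16.8 pos [ 608.4 -173.7   98.7] jaw -49.0 open 0.996 F [-0.3  0.2 -0.2] q6 0.58 q1 -0.28
 turn(deg) [-0.03  0.02 -0.01] then shift(cm) in NEW axes [  3.87  -1.66 -26.58]  in current axes [  3.86  -1.68 -26.58]
```

Request:
jog_arm([
  [0,0,0,0,-0.17,-2.66,1],
  [0,0,0,0,-0.17,-3.32,1],
  [0,0,0,0.5,-0.2,-3.32,1],
  [0,0,0,0.5,-0.2,-3.32,1],
  [0,0,0,0.5,-0.2,-3.32,1],
  [0,0,0,0.5,-0.2,-3.32,1],
  [0,0,0,0.5,-0.2,-3.32,1],
  [0,0,0,0.5,-0.2,-2.7,1],
  [0,0,0,0.5,-0.3,-1.3,1],
  [0,0,0,0,0,0,1],
  [0,0,0,0,0,0,1],
])

```text
clock: 17.85
eef_pos: [421.0, 14.3, 63.5]
tcp_rot: [0.745, 1.569, -0.107]
contact_force: [0.9, -0.4, 0.4]
opening: 1.0
```

```bash
python3 - <<'E'
from fit import *
im,d=snap("scene","8"); 
print(fit("scene",im,"leaf",(421,17,41),yawfit=True))
c=proj("scene",[421,16,40])[0].astype(int)
crop(im,c[0]-60,max(c[1]-70,0),c[0]+60,c[1]+30,6,"pics/s8.png")
E
python3 plan.py x=421.5 y=16 z=-17 jaw=131
```

```text
(array([420.4,  15.3,  38.3]), np.float64(0.81))
t17.9 pos [421.4  14.1  63.5] jaw -48.9 open 0.999 F [-0.3  0.1  0.5] q6 0.88 q1 0.03
 turn(deg) [ 0.14  0.07 -0.07] then shift(cm) in NEW axes [ 8.05  0.13 -0.14]  in current axes [ 8.05  0.12 -0.15]
```

View pics/s8.png

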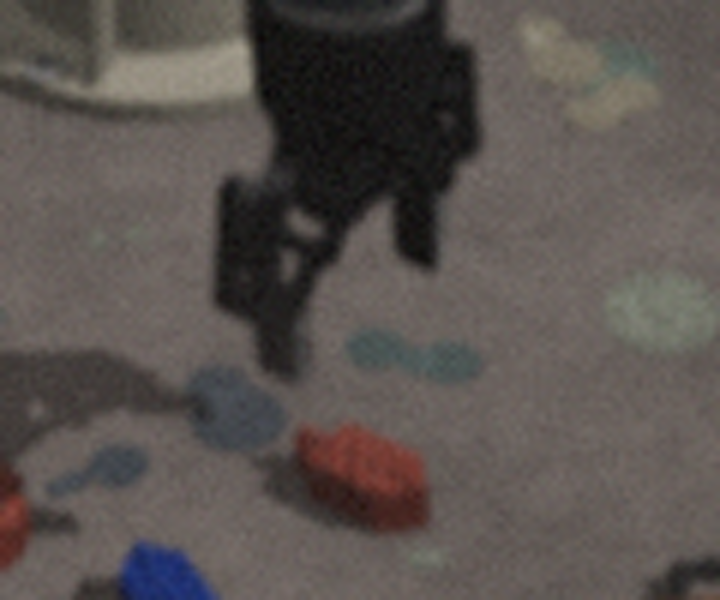

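Request:
jog_arm([
  [0,0,0,2.0,0.13,-0.14,1],
  [0,0,0,2.5,0,0,1],
  [0,0,0,2.0,0,0,1],
  [0,0,0,1.0,0,0,1],
  [0,0,0,0.5,0,0,1],
  [0,0,0,0,0,0,0.8],
  [0,0,0,0,0,0,0.1],
  [0,0,0,0,0,0,0.1],
  [0,0,0,0,0,0,0.1],
  [0,0,0,0,0,0,0.1],
  [0,0,0,0,0,0,0.1],
  [0,0,0,0,0,0,0.1],
  [0,0,0,0,0,0,0.1],
  [0,0,0,0,0,0,0.1],
])

```text
clock: 19.3
eef_pos: [420.4, 16.5, -16.1]
tcp_rot: [0.85, 1.569, -0.004]
contact_force: [-0.7, -0.2, 6.1]
opening: 0.365
```

```bash
python3 plan.py x=421.5 y=16 z=-17 jaw=131
```

```text
t19.3 pos [420.4  16.5 -16.1] jaw -48.9 open 0.365 F [-0.7 -0.2  6.1] q6 0.89 q1 0.04
 turn(deg) [ 0.1   0.05 -0.06] then shift(cm) in NEW axes [0.09 0.05 0.11]  in current axes [0.09 0.05 0.11]
```

Request:
jog_arm([
  [0,0,0,-1.0,0,0,0.1],
  [0,0,0,-3.0,0,0,0.1],
  [0,0,0,-4.0,0,0,0.1],
  [0,0,0,-3.0,0,0,0.1],
  [-7.8,0,0,0,0,0,0.1],
  [-7.8,0,0,0,0,0,0.1],
  [-7.8,0,0,0,0,0,0.1],
  [-7.8,0,0,0,0,0,0.1],
  [-7.8,0,0,0,0,0,0.1],
  [-8.0,0,0,0,0,0,0.1],
  [0,0,0,0,0,0,0.1],
])

```text
clock: 20.4
eef_pos: [419.8, 16.5, 93.8]
tcp_rot: [0.062, 1.57, 0.031]
contact_force: [0.7, 0.4, -1.0]
opening: 0.364
```

```bash
python3 plan.py x=605.4 y=-263.8 z=93 jaw=-1.9
```

```text
t20.4 pos [419.8  16.5  93.8] jaw -1.8 open 0.364 F [ 0.7  0.4 -1. ] q6 0.07 q1 0.04
 turn(deg) [ 0.11  0.04 -0.  ] then shift(cm) in NEW axes [  0.08 -27.4   19.48]  in current axes [  0.09 -27.44  19.43]
```

Request:
jog_arm([
  [0,0,0,0,-1.6,1.2,0.1],
  [0,0,0,0,-3.0,2.1,0.1],
  [0,0,0,0,-3.0,2.1,0.1],
  [0,0,0,0,-3.0,2.1,0.1],
  [0,0,0,0,-3.0,2.1,0.1],
  [0,0,0,0,-3.0,2.1,0.1],
  [0,0,0,0,-3.0,2.1,0.1],
  [0,0,0,0,-3.0,2.1,0.1],
  [0,0,0,0,-3.0,2.1,0.1],
  [0,0,0,0,-1.8,1.5,0.1],
  [0,0,0,0,0,0,0.1],
  [0,0,0,0,0,0,0.1],
])

```text
clock: 21.6
eef_pos: [605.1, -263.8, 93.0]
tcp_rot: [2.605, 1.57, 2.568]
contact_force: [-0.6, -0.1, -0.4]
opening: 0.365
```

```bash
python3 plan.py x=605.4 y=-263.8 z=-10 jaw=-1.9; python3 - <<'E'
from h import *
im,d=snap("top","8"); c=proj("top",[605,-264,80])[0].astype(int)
crop(im,c[0]-60,max(c[1]-60,0),c[0]+60,c[1]+40,6,"pics/t8.png")
E
```

```text
t21.6 pos [ 605.1 -263.8   93. ] jaw -2.1 open 0.365 F [-0.6 -0.1 -0.4] q6 -0.38 q1 -0.41
 turn(deg) [-0.22 -0.05 -0.03] then shift(cm) in NEW axes [10.3   0.    0.03]  in current axes [10.3  -0.    0.04]
```

View pics/t8.png

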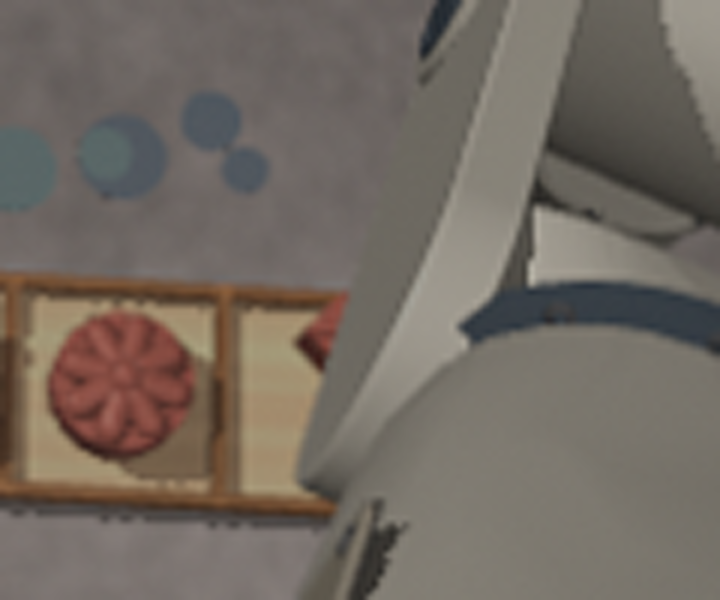

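```bash
python3 - <<'E'
from h import *
c=proj("top",[605,-264,80])[0].astype(int); u=[c[0]-60+50,c[1]-60+56]; print(toz("top",[u],93+16+24))
E
```

```text
[[ 602.12706225 -226.49563469  133.        ]]
```

Request:
jog_arm([
  [0,0,0,2.5,-0.2,0.03,0.1],
  [0,0,0,3.0,0,0,0.1],
  [0,0,0,2.5,0,0,0.1],
  [0,0,0,1.2,0,0,0.1],
  [0,0,0,0.6,0,0,0.1],
  [0,0,0,0.4,0,0,0.1],
  [0,0,0,0,0,0,0.1],
  [0,0,0,0,0,0,0.1],
])

```text
clock: 22.45
eef_pos: [606.5, -266.1, -7.9]
tcp_rot: [-0.375, 1.569, -0.408]
contact_force: [0.4, -0.6, -0.5]
opening: 0.361
```

```bash
python3 plan.py x=605.4 y=-265.8 z=-10 jaw=-1.9; python3 - <<'E'
from h import *
im,d=snap("scene","9"); c=proj("scene",[605,-264,20])[0].astype(int)
crop(im,c[0]-60,max(c[1]-60,0),c[0]+60,c[1]+40,6,"pics/s9.png")
E
```

```text
t22.4 pos [ 606.5 -266.1   -7.9] jaw -1.9 open 0.361 F [ 0.4 -0.6 -0.5] q6 -0.38 q1 -0.42
 turn(deg) [-0.02  0.08  0.03] then shift(cm) in NEW axes [ 0.21  0.03 -0.11]  in current axes [ 0.21  0.03 -0.11]
```

View pics/s9.png

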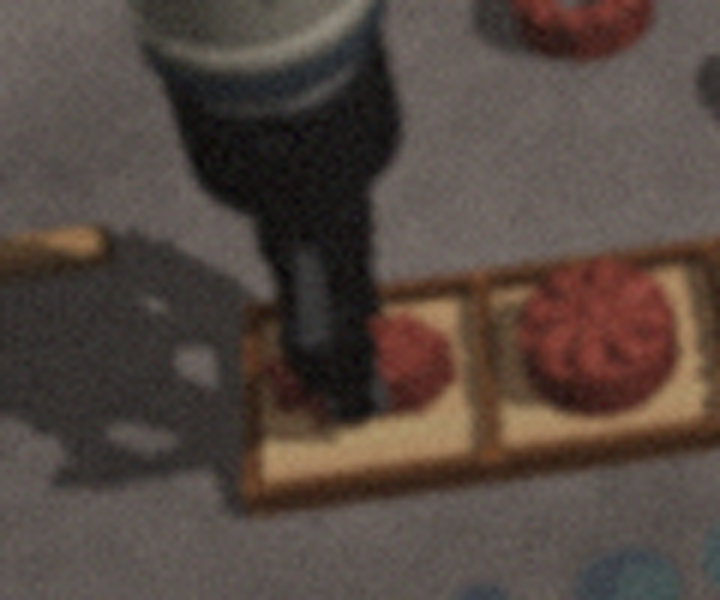

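Request:
jog_arm([
  [0,0,0,0.2,0,-0.1,0.1],
  [0,0,0,0,0,0,0.1],
  [0,0,0,0,0,0,0.45],
  [0,0,0,0,0,0,0.5],
  [0,0,0,0,0,0,0.55],
  [0,0,0,0,0,0,0.55],
  [0,0,0,-1,0,0,0.55],
  [0,0,0,-3,0,0,0.6],
  [0,0,0,-4,0,0,1],
  [0,0,0,-2,0,0,1],
  [0,0,0,0,0,0,1],
])

```text
clock: 23.6
eef_pos: [607.2, -266.9, 93.5]
tcp_rot: [-0.388, 1.564, -0.421]
contact_force: [0.2, -0.1, -0.1]
opening: 0.998
```

```bash
python3 plan.py x=433.3 y=-288.5 z=60 jaw=-1.9; python3 - <<'E'
from h import *
im,d=snap("scene","10"); c=proj("scene",[605,-264,20])[0].astype(int)
crop(im,c[0]-60,max(c[1]-60,0),c[0]+60,c[1]+40,6,"pics/s10.png")
E
```

```text
t23.6 pos [ 607.2 -266.9   93.5] jaw -1.9 open 0.998 F [ 0.2 -0.1 -0.1] q6 -0.38 q1 -0.42
 turn(deg) [-0.01  0.35  0.14] then shift(cm) in NEW axes [  3.35  -2.73 -17.31]  in current axes [  3.25  -2.73 -17.33]
```

View pics/s10.png

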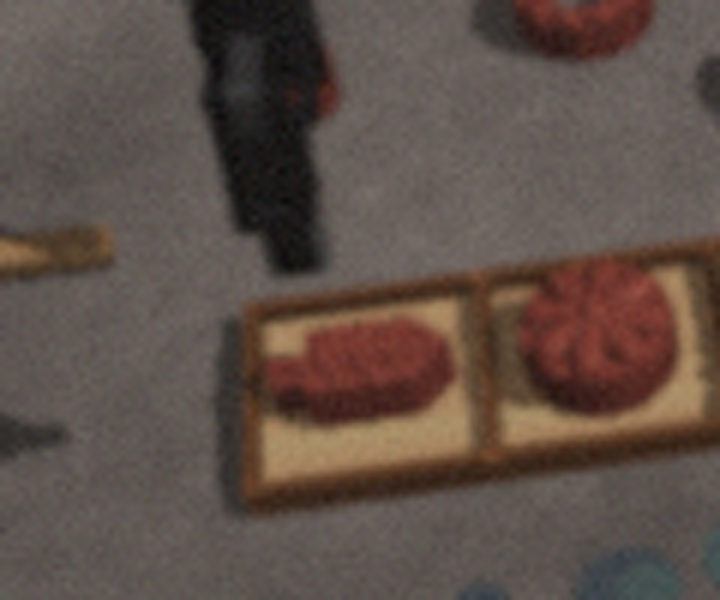

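Request:
jog_arm([
  [0,0,0,0,-0.5,-2.5,1],
  [0,0,0,0.6,-0.5,-3.5,1],
  [0,0,0,0.7,-0.5,-3.5,1],
  [0,0,0,0.7,-0.5,-3.5,1],
  [0,0,0,0.7,-0.4,-2.8,1],
  [0,0,0,0.6,-0.3,-1.5,1],
  [0,0,0,0,0,0,1],
  [0,0,0,0,0,0,1],
])

```text
clock: 24.45
eef_pos: [431.8, -287.4, 55.9]
tcp_rot: [-0.157, 1.57, -0.191]
contact_force: [-0.1, -0.6, 0.4]
opening: 1.002
```

```bash
python3 plan.py x=433.3 y=-288.5 z=-15 jaw=-1.9; python3 - <<'E'
from h import *
im,d=snap("top","11"); c=proj("top",[605,-174,20])[0].astype(int)
crop(im,c[0]-65,max(c[1]-40,0),c[0]+65,c[1]+40,6,"pics/t11.png")
im,d=snap("scene","11"); c=proj("scene",[433,-288,40])[0].astype(int)
crop(im,c[0]-50,max(c[1]-70,0),c[0]+50,c[1]+30,6,"pics/s11.png")
E
```

```text
t24.4 pos [ 431.8 -287.4   55.9] jaw -1.9 open 1.002 F [-0.1 -0.6  0.4] q6 -0.56 q1 -0.59
 turn(deg) [-0.04  0.03  0.  ] then shift(cm) in NEW axes [ 7.09 -0.11  0.15]  in current axes [ 7.09 -0.11  0.15]
```

View pics/t11.png

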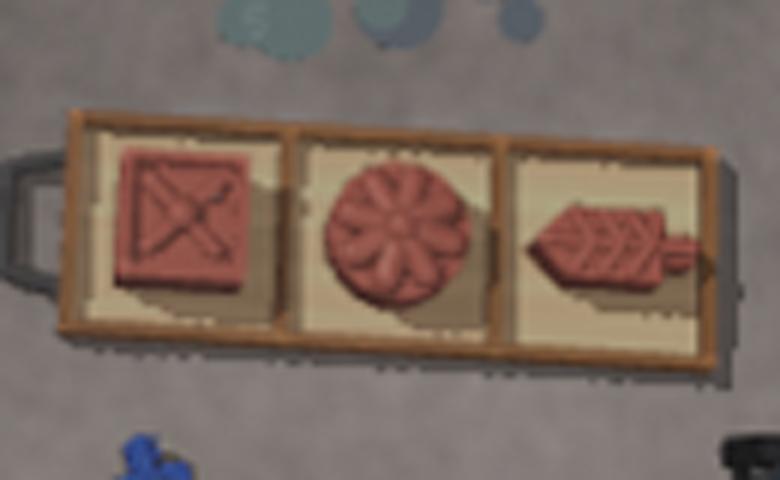

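View pics/s11.png

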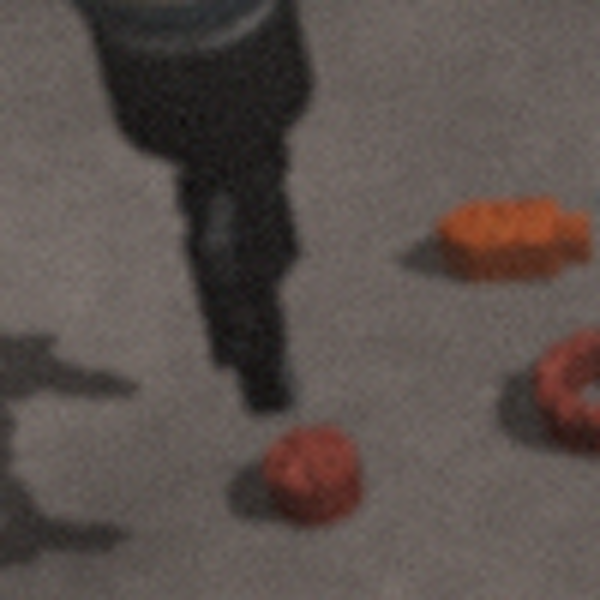

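```bash
cat > fit2.py <<'E'
import fit,sys
from fit import *
L0=fit.levels
fit.levels=lambda k:[(o,z+6) for o,z in L0(k)]
def run(tag,items):
    for k,e in items:
        for n in("top","scene"):
            try: im=np.load(f"pics/{n}{tag}.npz")["im"]
            except Exception: continue
            print(k,n,fit.fit(n,im,k,e,yawfit=k in("block","leaf")))
E
python3 - <<'E'
from fit2 import *
run("11",[("leaf",(605,-265,88)),("Lros",(608,-174,0)),("block",(611,-84,-2))])
d=np.load("pics/top11.npz")["d"];C=cloud("top",d)
im=np.load("pics/top11.npz")["im"]; m=redmask(im)>0
for nm,(x,y) in dict(leaf=(605,-265),L=(608,-174),b=(611,-84)).items():
    q=m&(np.hypot(C[...,0]-x,C[...,1]-y)<42)&(C[...,2]>12); P=C[q]; 
    print(nm,P.min(0).round(0),P.max(0).round(0),len(P)); A=np.c_[P[:,:2]-P[:,:2].mean(0),np.ones(len(P))]; print("  slope",np.linalg.lstsq(A,P[:,2],rcond=None)[0].round(3))
E
```

```text
Traceback (most recent call last):
  File "fit2.py", line 3, in <module>
    L0=fit.levels
       ^^^^^^^^^^
AttributeError: 'function' object has no attribute 'levels'
```

```bash
cat > fit2.py <<'E'
import fit as F
from h import *
L0=F.levels
F.levels=lambda k:[(o,z+6) for o,z in L0(k)]
redmask=F.redmask
def run(tag,items):
    for k,e in items:
        for n in("top","scene"):
            try: im=np.load(f"pics/{n}{tag}.npz")["im"]
            except Exception: continue
            print(k,n,F.fit(n,im,k,e,yawfit=k in("block","leaf")))
E
cat > chk.py <<'E'
from fit2 import *
import sys
def chk(tag,pts):
    d=np.load(f"pics/top{tag}.npz")["d"];C=cloud("top",d)
    im=np.load(f"pics/top{tag}.npz")["im"]; m=redmask(im)>0
    for nm,(x,y) in pts.items():
        q=m&(np.hypot(C[...,0]-x,C[...,1]-y)<42)&(C[...,2]>12); P=C[q]
        A=np.c_[P[:,:2]-P[:,:2].mean(0),np.ones(len(P))]
        print(nm,P.min(0).round(0),P.max(0).round(0),len(P),"slope,z",np.linalg.lstsq(A,P[:,2],rcond=None)[0].round(3))
E
python3 - <<'E'
from chk import *
run("11",[("leaf",(605,-265,88)),("Lros",(608,-174,0)),("block",(611,-84,-2))])
chk("11",dict(leaf=(605,-265),L=(608,-174),b=(611,-84)))
E
```

```text
leaf top (array([ 604.9, -266. ,   86.7]), np.float64(0.761))
leaf scene (array([ 608.6, -266.8,   85.8]), np.float64(0.797))
Lros top (array([ 609.2, -173.8]), np.float64(0.786))
Lros scene (array([ 606.6, -176.8]), np.float64(0.858))
block top (array([612. , -83.9,  -3.3]), np.float64(0.888))
block scene (array([610.2, -86. ,  -4.8]), np.float64(0.874))
leaf [ 589. -299.   12.] [ 620. -230.   38.] 281 slope,z [2.1800e-01 1.1000e-02 2.9911e+01]
L [ 580. -202.   12.] [ 636. -145.   44.] 428 slope,z [ 0.137 -0.073 34.162]
b [ 584. -110.   12.] [638. -57.  49.] 481 slope,z [8.2000e-02 1.0000e-03 3.3938e+01]
```

Request:
jog_arm([
  [0,0,0,1.5,-0.11,0.15,1],
  [0,0,0,2.5,0,0,1],
  [0,0,0,1.7,0,0,1],
  [0,0,0,0.9,0,0,1],
  [0,0,0,0.4,0,0,1],
  [0,0,0,0,0,0,0.8],
  [0,0,0,0,0,0,0.1],
  [0,0,0,0,0,0,0.1],
  [0,0,0,0,0,0,0.1],
  [0,0,0,0,0,0,0.1],
  [0,0,0,0,0,0,0.1],
  [0,0,0,0,0,0,0.1],
  [0,0,0,0,0,0,0.1],
])

```text
clock: 25.85
eef_pos: [433.0, -288.6, -12.9]
tcp_rot: [-0.53, 1.569, -0.563]
contact_force: [-1.3, 1.6, 6.3]
opening: 0.446
```

```bash
python3 plan.py
```

```text
t25.9 pos [ 433.  -288.6  -12.9] jaw -1.9 open 0.446 F [-1.3  1.6  6.3] q6 -0.56 q1 -0.59
 turn(deg) [-0.    0.07  0.04] then shift(cm) in NEW axes [0. 0. 0.]  in current axes [0. 0. 0.]
```

Request:
jog_arm([
  [0,0,0,-1.0,0,0,0.1],
  [0,0,0,-3.0,0,0,0.1],
  [0,0,0,-4.0,0,0,0.1],
  [0,0,0,-3.0,0,0,0.1],
  [0,0,0,0,1.6,0.7,0.1],
  [0,0,0,0,3.2,1.4,0.1],
  [0,0,0,0,3.2,1.4,0.1],
  [0,0,0,0,3.2,1.4,0.1],
  [0,0,0,0,3.2,1.4,0.1],
  [0,0,0,0,3.2,1.4,0.1],
  [0,0,0,0,3.2,1.4,0.1],
  [0,0,0,0,3.2,1.4,0.1],
  [0,0,0,0,3.2,1.4,0.1],
  [0,0,0,0,3.2,1.4,0.1],
  [0,0,0,0,3.2,1.4,0.1],
  [0,0,0,0,3.2,1.4,0.1],
  [0,0,0,0,3.2,1.4,0.1],
  [0,0,0,0,3.2,1.4,0.1],
  [0,0,0,0,1.0,0.4,0.1],
  [0,0,0,0,0,0,0.1],
])

```text
clock: 27.85
eef_pos: [640.5, 148.4, 96.7]
tcp_rot: [0.298, 1.57, 0.267]
contact_force: [0.2, 0.1, -0.7]
opening: 0.446
```

```bash
python3 plan.py x=639 y=152.5 z=60 jaw=-2.2
```

```text
t27.9 pos [640.5 148.4  96.7] jaw -1.8 open 0.446 F [ 0.2  0.1 -0.7] q6 0.26 q1 0.23
 turn(deg) [ 0.39  0.04 -0.01] then shift(cm) in NEW axes [ 3.67  0.41 -0.16]  in current axes [ 3.67  0.41 -0.16]
```

Request:
jog_arm([
  [0.4,0,0,2.0,0.41,-0.16,0.1],
  [0,0,0,3.0,0,0,0.1],
  [0,0,0,2.5,0,0,0.1],
  [0,0,0,1.4,0,0,0.1],
  [0,0,0,0.7,0,0,0.1],
  [0,0,0,0.5,0,0,0.1],
  [0,0,0,0,0,0,0.1],
  [0,0,0,0,0,0,0.1],
])

```text
clock: 28.65
eef_pos: [639.3, 151.3, -4.0]
tcp_rot: [0.243, 1.57, 0.203]
contact_force: [-0.2, 0.4, -0.5]
opening: 0.448
```

```bash
python3 plan.py x=639 y=152.5 z=-7 jaw=-2.2; python3 - <<'E'
from h import *
im,d=snap("scene","12"); c=proj("scene",[620,152,20])[0].astype(int)
crop(im,c[0]-60,max(c[1]-60,0),c[0]+60,c[1]+40,6,"pics/s12.png")
E
```

```text
t28.6 pos [639.3 151.3  -4. ] jaw -2.3 open 0.448 F [-0.2  0.4 -0.5] q6 0.27 q1 0.23
 turn(deg) [-0.11  0.07 -0.02] then shift(cm) in NEW axes [ 0.3   0.12 -0.04]  in current axes [ 0.3   0.12 -0.04]
```

View pics/s12.png

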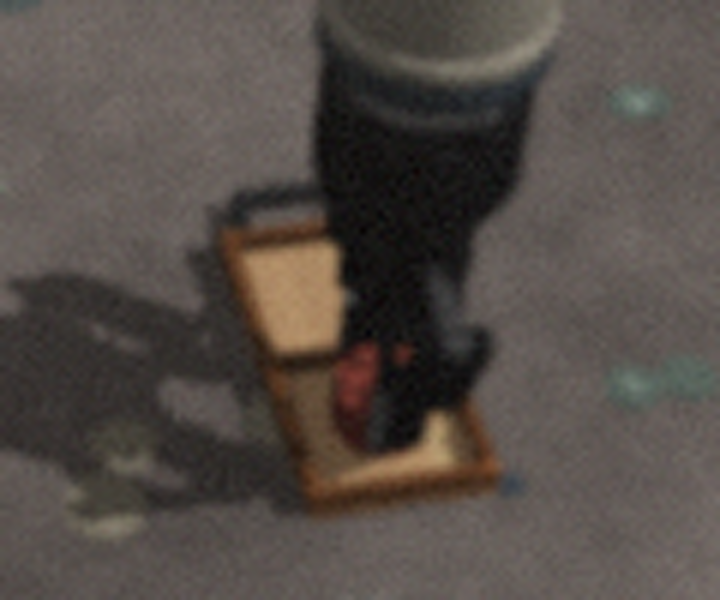

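Request:
jog_arm([
  [0,0,0,0.28,0.12,0,0.1],
  [0,0,0,0,0,0,0.1],
  [0,0,0,0,0,0,0.52],
  [0,0,0,0,0,0,0.56],
  [0,0,0,0,0,0,0.6],
  [0,0,0,0,0,0,0.6],
  [0,0,0,-1,0,0,0.6],
  [0,0,0,-3,0,0,0.6],
  [0,0,0,-4,0,0,1],
  [0,0,0,-3,0,0,1],
  [0,0,0,0,0,0,1],
])

```text
clock: 29.8
eef_pos: [641.9, 153.2, 108.0]
tcp_rot: [0.267, 1.563, 0.226]
contact_force: [0.7, -0.3, 0.7]
opening: 1.0
```

```bash
python3 plan.py x=568.5 y=420 z=100 jaw=-2.2; python3 - <<'E'
from h import *
im,d=snap("scene","13"); c=proj("scene",[620,152,20])[0].astype(int)
crop(im,c[0]-60,max(c[1]-60,0),c[0]+60,c[1]+40,6,"pics/s13.png")
E
```

```text
t29.8 pos [641.9 153.2 108. ] jaw -2.3 open 1.000 F [ 0.7 -0.3  0.7] q6 0.27 q1 0.23
 turn(deg) [-0.11  0.46 -0.12] then shift(cm) in NEW axes [ 0.8  26.38 -8.36]  in current axes [ 0.79 26.36 -8.42]
```

View pics/s13.png

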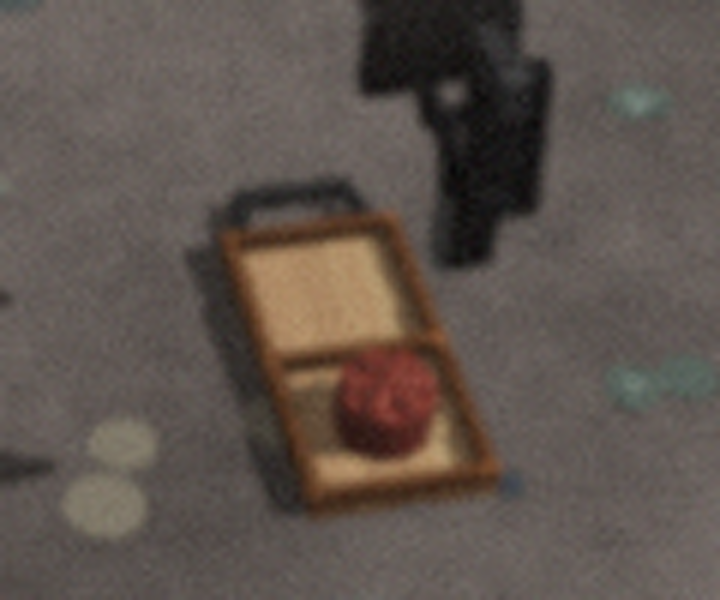

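Request:
jog_arm([
  [0,0,0,0,1.6,-0.5,1],
  [0,0,0,0,3.1,-1.0,1],
  [0,0,0,0,3.1,-1.0,1],
  [0,0,0,0,3.1,-1.0,1],
  [0,0,0,0,3.1,-1.0,1],
  [0,0,0,0,3.1,-1.0,1],
  [0,0,0,0,3.1,-1.0,1],
  [0,0,0,0,3.1,-1.0,1],
  [0,0,0,0,2.6,-0.9,1],
  [0,0,0,0,0.5,0,1],
  [0,0,0,0,0,0,1],
])

```text
clock: 30.95
eef_pos: [564.0, 420.5, 100.7]
tcp_rot: [-2.455, 1.569, -2.494]
contact_force: [-0.3, -0.3, 0.3]
opening: 1.0
```

```bash
python3 plan.py x=568.5 y=420 z=2 jaw=-2.2; python3 - <<'E'
from h import *
im,d=snap("scene","14"); c=proj("scene",[568,420,70])[0].astype(int)
crop(im,c[0]-55,max(c[1]-70,0),c[0]+55,c[1]+40,6,"pics/s14.png")
E
```

```text
t30.9 pos [564.  420.5 100.7] jaw -2.2 open 1.000 F [-0.3 -0.3  0.3] q6 0.68 q1 0.64
 turn(deg) [ 0.   -0.1   0.08] then shift(cm) in NEW axes [ 9.87 -0.03  0.45]  in current axes [ 9.87 -0.02  0.47]
```

View pics/s14.png

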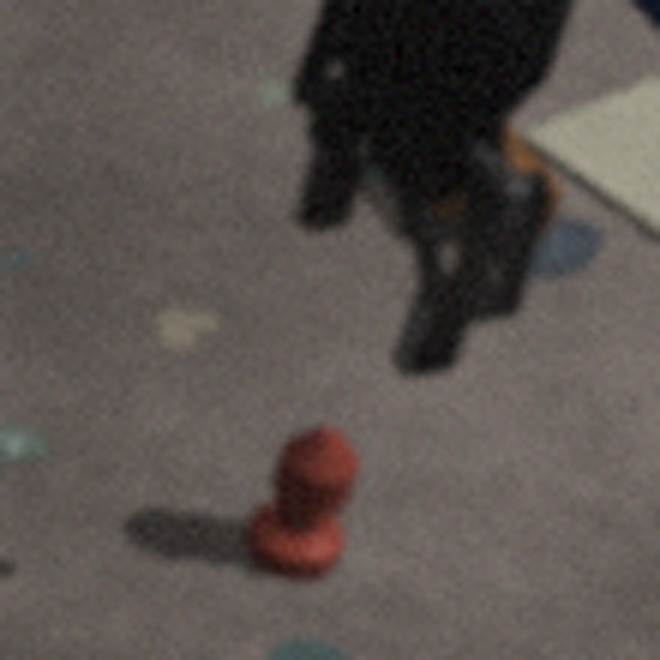

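Request:
jog_arm([
  [0,0,0,1.5,0,0.45,1],
  [0,0,0,3.0,0,0,1],
  [0,0,0,2.5,0,0,1],
  [0,0,0,1.7,0,0,1],
  [0,0,0,0.8,0,0,1],
  [0,0,0,0.3,0,0,1],
  [0,0,0,0,0,0,1],
  [0,0,0,0,0,0,1],
])

```text
clock: 31.8
eef_pos: [570.7, 419.9, 5.4]
tcp_rot: [0.666, 1.569, 0.626]
contact_force: [0.2, 0.1, -0.0]
opening: 0.999
```

```bash
python3 plan.py x=568.5 y=420 z=2 jaw=-2.2; python3 - <<'E'
from h import *
im,d=snap("scene","15"); c=proj("scene",[568,420,70])[0].astype(int)
crop(im,c[0]-55,max(c[1]-70,0),c[0]+55,c[1]+40,6,"pics/s15.png")
E
```

```text
t31.8 pos [570.7 419.9   5.4] jaw -2.3 open 0.999 F [ 0.2  0.1 -0. ] q6 0.67 q1 0.63
 turn(deg) [-0.11  0.08 -0.06] then shift(cm) in NEW axes [ 0.34  0.   -0.22]  in current axes [ 0.34  0.   -0.22]
```

View pics/s15.png

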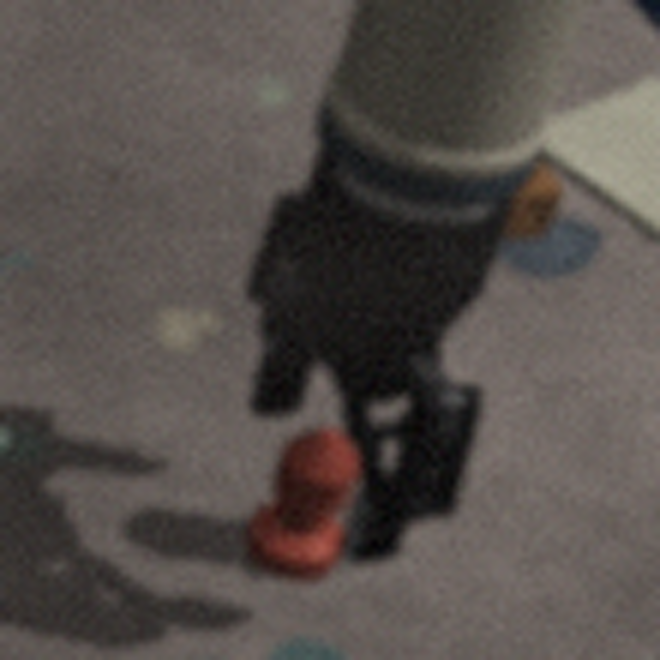

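Request:
jog_arm([
  [0,0,0,0.3,-0.15,-0.2,1],
  [0,0,0,0,0,0,1],
  [0,0,0,0,0,0,0.1],
  [0,0,0,0,0,0,0.1],
  [0,0,0,0,0,0,0.1],
  [0,0,0,0,0,0,0.1],
  [0,0,0,0,0,0,0.1],
  [0,0,0,0,0,0,0.1],
  [0,0,0,0,0,0,0.1],
  [0,0,0,0,0,0,0.1],
])

```text
clock: 32.85
eef_pos: [568.0, 418.1, 1.5]
tcp_rot: [0.735, 1.57, 0.694]
contact_force: [0.3, -0.1, 3.4]
opening: 0.353
```

```bash
python3 plan.py; python3 - <<'E'
from h import *
im,d=snap("scene","16"); c=proj("scene",[568,420,70])[0].astype(int)
crop(im,c[0]-55,max(c[1]-70,0),c[0]+55,c[1]+40,6,"pics/s16.png")
E
```

```text
t32.9 pos [568.  418.1   1.5] jaw -2.3 open 0.353 F [ 0.3 -0.1  3.4] q6 0.67 q1 0.63
 turn(deg) [ 0.    0.01 -0.01] then shift(cm) in NEW axes [0. 0. 0.]  in current axes [0. 0. 0.]
```

View pics/s16.png

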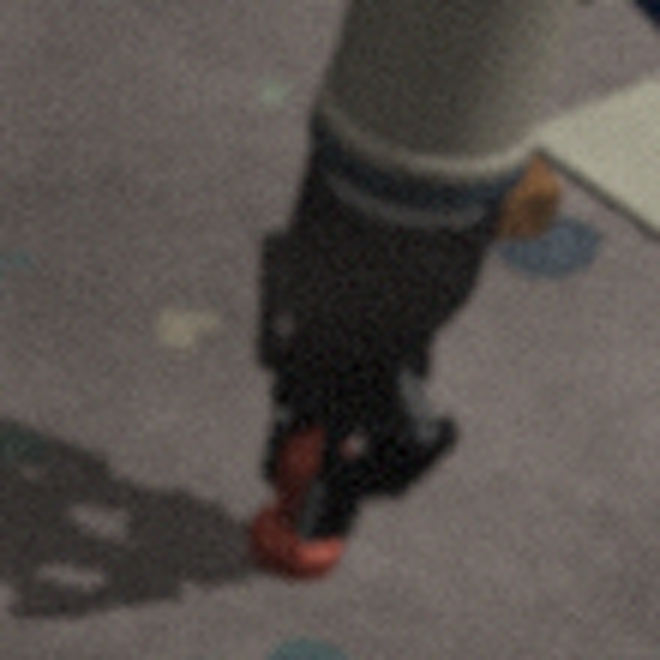

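Request:
jog_arm([
  [0,0,0,-1.0,0,0,0.1],
  [0,0,0,-3.0,0,0,0.1],
  [0,0,0,-4.0,0,0,0.1],
  [0,0,0,-3.0,0,0,0.1],
  [0,0,0,0,-1.5,0.1,0.1],
  [0,0,0,0,-3.0,0.13,0.1],
  [0,0,0,0,-3.0,0.13,0.1],
  [0,0,0,0,-3.0,0.13,0.1],
  [0,0,0,0,-3.0,0.13,0.1],
  [0,0,0,0,-3.0,0.13,0.1],
  [0,0,0,0,-3.0,0.13,0.1],
  [0,0,0,0,-3.0,0.13,0.1],
  [0,0,0,0,-2.5,0.13,0.1],
  [0,0,0,0,-1.2,0.1,0.1],
  [0,0,0,0,0,0,0.1],
  [0,0,0,0,0,0,0.1],
])

```text
clock: 34.5
eef_pos: [569.7, 156.1, 111.2]
tcp_rot: [1.82, 1.57, 1.779]
contact_force: [-0.5, 0.8, -1.0]
opening: 0.36
```

```bash
python3 plan.py x=569 y=155.3 z=9.5 jaw=-2.2; python3 - <<'E'
from h import *
im,d=snap("scene","17"); c=proj("scene",[569,155,100])[0].astype(int)
crop(im,c[0]-55,max(c[1]-60,0),c[0]+55,c[1]+50,6,"pics/s17.png")
E
```

```text
t34.5 pos [569.7 156.1 111.2] jaw -2.3 open 0.360 F [-0.5  0.8 -1. ] q6 0.31 q1 0.26
 turn(deg) [-0.14 -0.   -0.02] then shift(cm) in NEW axes [10.17 -0.09 -0.07]  in current axes [10.17 -0.09 -0.06]
```

View pics/s17.png

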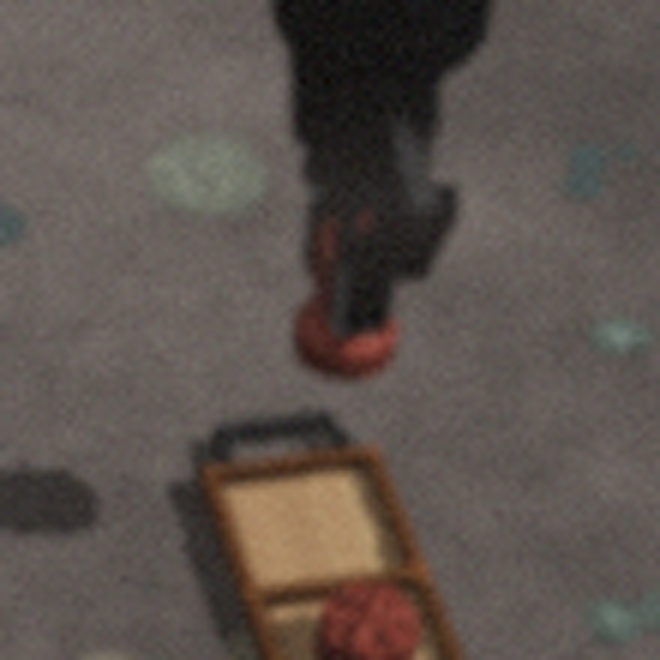

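Request:
jog_arm([
  [0,0,0,2.0,-0.09,-0.07,0.1],
  [0,0,0,3.0,0,0,0.1],
  [0,0,0,2.5,0,0,0.1],
  [0,0,0,1.4,0,0,0.1],
  [0,0,0,0.7,0,0,0.1],
  [0,0,0,0.5,0,0,0.1],
  [0,0,0,0,0,0,0.1],
  [0,0,0,0,0,0,0.1],
])

```text
clock: 35.35
eef_pos: [569.6, 155.1, 11.1]
tcp_rot: [0.309, 1.57, 0.269]
contact_force: [0.1, -0.4, -1.6]
opening: 0.36
```

```bash
python3 plan.py x=569 y=155.3 z=7.5 jaw=-2.2; python3 - <<'E'
from h import *
im,d=snap("scene","18"); c=proj("scene",[569,155,20])[0].astype(int)
crop(im,c[0]-55,max(c[1]-60,0),c[0]+55,c[1]+50,6,"pics/s18.png")
E
```

```text
t35.4 pos [569.6 155.1  11.1] jaw -2.3 open 0.360 F [ 0.1 -0.4 -1.6] q6 0.30 q1 0.26
 turn(deg) [-0.11  0.07 -0.02] then shift(cm) in NEW axes [ 0.36  0.02 -0.06]  in current axes [ 0.36  0.01 -0.06]
```

View pics/s18.png

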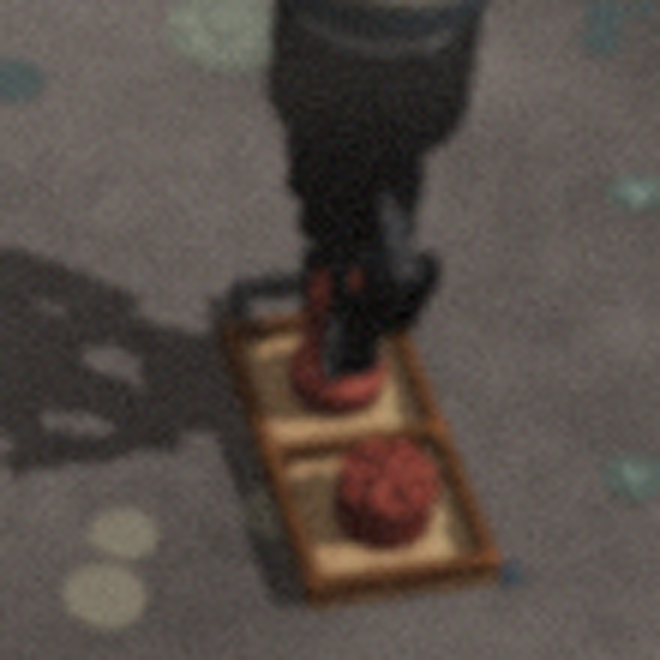

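Centred. Lower onto the floor until a light contact, watching the force.

Request:
jog_arm([
  [0,0,0,0.2,0,0,0.1],
  [0,0,0,0.1,0,0,0.1],
  [0,0,0,0,0,0,0.1],
])

```text
clock: 35.7
eef_pos: [569.1, 154.9, 7.5]
tcp_rot: [0.281, 1.57, 0.24]
contact_force: [1.1, 0.7, -1.2]
opening: 0.355
```

Request:
jog_arm([
  [0,0,0,0.08,0,0,0.1],
  [0,0,0,0,0,0,0.1],
  [0,0,0,0,0,0,0.1],
])

```text
clock: 36.0
eef_pos: [569.1, 154.9, 7.4]
tcp_rot: [0.338, 1.57, 0.298]
contact_force: [-3.7, -0.4, 9.1]
opening: 0.356
```

Contact (9 N up). Release and retreat.

Request:
jog_arm([
  [0,0,0,0,0,0,0.4],
  [0,0,0,0,0,0,0.45],
  [0,0,0,0,0,0,0.5],
  [0,0,0,0,0,0,0.55],
  [0,0,0,0,0,0,0.55],
  [0,0,0,0,0,0,0.55],
  [0,0,0,-1,0,0,0.55],
  [0,0,0,-2.5,0,0,0.55],
  [0,0,0,-4,0,0,0.8],
  [0,0,0,-4,0,0,1],
  [0,0,0,-2,0,0,1],
  [0,0,0,0,4,-3,1],
  [0,0,0,0,4,-3,1],
  [0,0,0,0,4,-3,1],
  [0,0,0,0,4,-3,1],
  [0,0,0,0,4,-3,1],
  [0,0,0,0,4,-3,1],
  [0,0,0,0,4,-1,1],
  [0,0,0,0,4,0,1],
  [0,0,0,0,0,0,1],
])

```text
clock: 38.0
eef_pos: [391.8, 487.2, 142.6]
tcp_rot: [1.117, 1.567, 1.08]
contact_force: [0.4, 1.0, -0.6]
opening: 0.997
```

```bash
python3 plan.py; python3 - <<'E'
from chk import *
for n in("top","scene"):
    im,d=snap(n,"20")
    c=proj(n,[600,-60,10])[0].astype(int)
    crop(im,*( (180,110,420,320,3) if n=="top" else (130,150,400,330,3)),f"pics/{n}20.png")
run("20",[("leaf",(605,-265,88)),("Lros",(608,-174,0)),("block",(611,-84,-2)),("finial",(569,155,0)),("Sros",(639,152,0))])
chk("20",dict(leaf=(605,-265),L=(608,-174),b=(611,-84)))
E
```

```text
t38.0 pos [391.8 487.2 142.6] jaw -2.1 open 0.997 F [ 0.4  1.  -0.6] q6 0.93 q1 0.89
 turn(deg) [ 0.   0.1 -0.2] then shift(cm) in NEW axes [0. 0. 0.]  in current axes [0. 0. 0.]
leaf top (array([ 604.9, -266. ,   86.7]), np.float64(0.761))
leaf scene (array([ 607.5, -267.3,   89.6]), np.float64(0.795))
Lros top (array([ 609.2, -173.8]), np.float64(0.785))
Lros scene (array([ 606.8, -176.2]), np.float64(0.851))
block top (array([611.7, -84.2,  -4. ]), np.float64(0.886))
block scene (array([612.2, -86.3,  -5.3]), np.float64(0.869))
finial top (array([569.3, 157.2]), np.float64(0.65))
finial scene (array([568.6, 156.6]), np.float64(0.531))
Sros top (array([639.1, 153.5]), np.float64(0.59))
Sros scene (array([637.8, 154.9]), np.float64(0.539))
leaf [ 589. -298.   12.] [ 619. -231.   38.] 279 slope,z [ 2.0100e-01 -1.1000e-02  2.9727e+01]
L [ 580. -201.   13.] [ 636. -146.   45.] 431 slope,z [ 0.125 -0.061 34.215]
b [ 584. -111.   13.] [638. -56.  45.] 479 slope,z [ 7.1000e-02 -2.0000e-03  3.3896e+01]
```

View pics/top20.png

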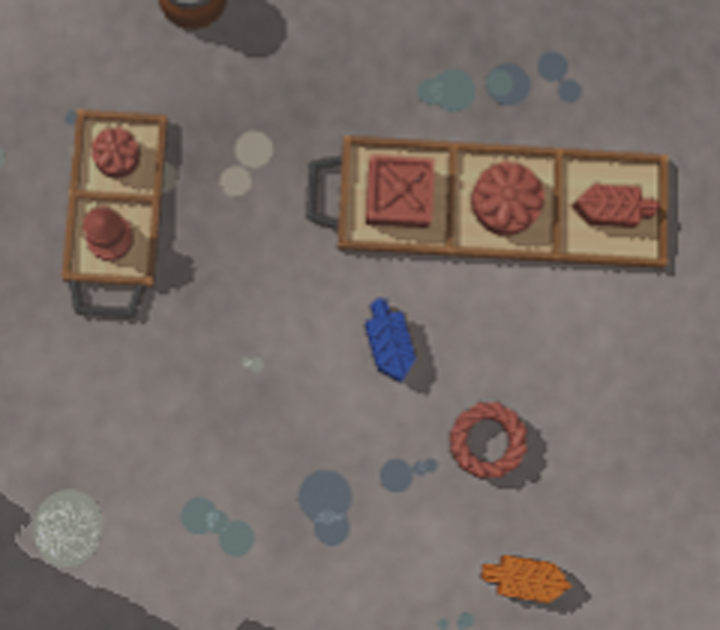

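View pics/scene20.png

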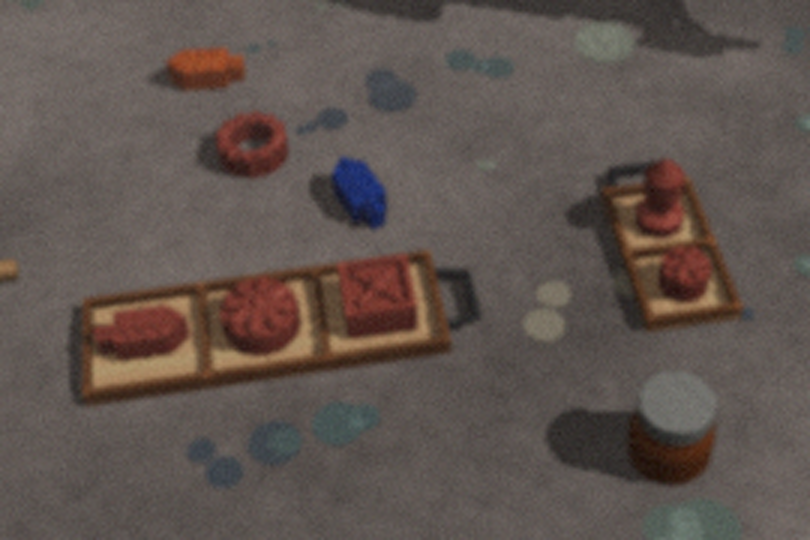

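```bash
python3 - <<'E'
from rig import r
print(r.sign_off())
E
```

```text
the job is handed in; nothing more can be done
None
```

Both kits are made up and the job is handed in at about 38 s of the 122 s allowed. From the handle end, the three-compartment tray holds the corner block, the large rosette and the red leaf. The two-compartment tray holds the finial and the small rosette.

**Last checks:** the final pictures from both cameras show each ornament inside its own compartment and the right way up. The three in the long tray read the right height for lying on the floor. The fitted centres lie within about 4 mm of the compartment centres. The wreath is still at its starting pixel. The jar and burnisher were never approached. The arm stands clear with the gripper open.

**What failed or disagreed:**
- **First grasp:** the first close on the corner block missed. The fingertips really sit about 25 mm higher than the reported TCP. I measured this from the depth image, opened, went lower and gripped it; the block was not visibly moved. I used the same correction for the rest.
- **Leaf position:** the leaf sits about 2 mm off centre towards the far end. Its clearance at the stem end is an estimated 5 mm.
- **Camera agreement:** the two cameras disagree with each other by about 1–3 mm, and the outline fits on the finial and small rosette were poor. I judged those two mainly by eye.

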